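Load the key bay and pin its door

ROBOT

A 6-joint arm with a two-finger parallel gripper is mounted at the origin on the work surface. World frame = base frame: x ahead of the robot, y to its left, z up, the work surface at z = 0. Lengths are in mm, angles in rad, forces in N, time in s.
With the tool pointing down it reaches from about 275 to 750 mm from the base axis. Payload 10.2 kg.
Tool frame: the origin (TCP) lies midway between the tips of the shut fingers; the grasp point (between the pads) lies 19 mm behind it; z points along the fingers, x is the direction in which the jaws open and shut, and the axes are right-handed (so a half turn about z gives the same grasp; the last joint's range is limited). The gripper opens to 85 mm and grips with 20 to 120 N. Pads are 22 mm wide; open, the fingers measure 114 mm over their backs; the gripper's body (76 mm by 85 mm) begins 54 mm behind the grasp point. The pads swing forward as they close: fully open they stand 13 mm farther back than shut.
Start: joints at [0.895, 0.313, 1.498, -0, 1.331, -0.223], TCP at [229.693, 472.094, 231.294] pointing down, gripper open.
Joint ranges: [-2.94, 2.94], [-0.97, 2.17], [0.19, 2.56], [-1.23, 4.37], [0.02, 3.11], [-2.88, 2.88]. Speed limits (rad/s): [2.39, 2.39, 3.01, 3.14, 3.14, 3.14].

INTERFACE

Orientations are given as [roll, pitch, yaw] about the fixed x, y, z axes, in that order (R = Rz(yaw) Ry(pitch) Rx(roll)).
In Python, from rig import observe, grab_frame, close_job, spot_in gives the robot as it stands.
- The arm moves only by the tool jog_arm, never from a script. Its argument "commands" is one flat list of numbers, 6 for each row, row after row: the shift along the tool's x, y, z in cm, then the turn, a rotation vector about the tool's x, y, z in degrees. A call has 1 to 5 rows; each row shifts and turns the commanded pose from where the row before left it, along the tool's axes as they then stand; what a row does not reach is not made up. A row lasts 1/10 s, in which the tool goes at most 50 mm and 8.59 degrees, less where a joint would pass 70% of its speed; a pose out of reach is approached as far as the arm can. A call with a gripper value outside its range is refused whole. "grip" is the gripper command: -1 is shut, 1 is fully open, values between are in proportion, set as the call begins (left out, the last holds). The fingers move at their own pace and stop on an object; "force" is the grip in N (left out, the last holds). Time passes only in rows, so rows that do not move let the fingers close. It gives the time, the measured TCP pose, the force and the opening at its end, in the units of the state.
- observe(): the state, without advancing time (a new reading comes with each control period).
- grab_frame(name): name is "side" or "top"; returns a dict with "img" (384x512x3 uint8, blue, green, red), "fx", "fy", "cx", "cy" (pixels), "rvec" (rotation vector, rad) and "tvec" (3), from world to camera coordinates, as OpenCV has them. Camera axes: x right, y down, z forward; pixel columns grow to the right and rows downward; lengths in mm; the calibration is good to about 2 mm. A picture is of the moment at which its call begins. There is no depth.
- close_job(): hands the job in, once; it reports no verdict.
Trained networks look in a picture, given as the dict that the camera call returned (one of the last four; its "shot" number tells which), for a name from the list of things; names that differ only in an ending like _2 or _b are one class to them, and where a whole thing is asked for, a point or a joint stands for the part that bears it (a point fixed in the world has none). Each returns a list of dicts, best first, with "confidence" (0 to 1); they miss things now and then, are a little off and sometimes report something else, mostly with a low value. They report only what shows in the picture. A call takes as long as a camera call. They do not tell look-alikes from the thing itself.
- spot_in(target, picture): "at" ([x, y, z] in mm, in world coordinates, good to about 4 mm: the middle of the surface that is visible of it).
The state is a dict: "time": time; "joint_pos": joint angles; "joint_vel": joint speeds; "joint_torque": joint torques, N m; "tcp_pos": TCP position; "tcp_rot": TCP orientation; "wrist_force": force on the tool from outside, world axes, zero at the start; "torque": the same for the moment, N m; "finger_gap": finger opening in mm.
Only numpy, scipy, OpenCV 4.12 (cv2) and the standard library are available. Lean on these libraries where they do the work, as an engineer would, in place of code of your own. Each camera call takes 0.05 s, during which the arm holds its last target.

TASK

Swing the key bay's blue door wide open by its brass knob, move every key plate from the returns caddy into the bay's slots, each standing upright on edge on the floor of a slot of its own, then swing the door fully shut again so that its knuckle lines up over the bay's knuckle. Take the hinge pin from its stand and push it down through both knuckles until its head sits on the door's knuckle, then let go; leave the other things on the shelf where they are.

Things in the scene. Friction and masses are not known exactly. Their poses are not given: they have to be found in the camera images.
- bay: Key cabinet bay: fixed cherry wood slotted rack on a 160 x 300 mm base, blue door along its front, grey back panel 128 mm tall. Origin: centre of its underside, z up. Its front faces its own -x; door hinge at its +y end, pin knuckles at its -y end. The shut door's top flange overhangs the front 50 mm of the bay, 110 to 118 mm above the underside, and blocks loading
- bay_floor (a point): Centre of the bay's slot floor (axes as the bay), 12 mm above the bay's underside. Four slots, 14 mm wide, run along x (110 mm long, centred on x = 0) at y = -67.5, -22.5, 22.5 and 67.5 mm; ribs between them 31 mm thick, straight to 33 mm and round-topped to 48.5 mm above this floor. Each slot takes one plate
- door (a joint): The door's angle: 0 fully shut (against its stop), grows as it swings away from the bay's front, to 1.8. It turns about the vertical line through point door_hinge and stays where it is left (light friction, about 0.12 N m)
- door_hinge (a point): Point on the door's vertical hinge axis, at the height of the door's top face (118 mm above the table)
- door_knob (a point): Centre of the foot of the door's handle: an upright knurled brass knob, 24 mm across, standing 34 mm above the top face of the door, 175 mm from the hinge axis; take it from above. Moves with the door; opening carries it away from the bay's front
- door_knuckle (a point): Centre of the upper mouth of the door's brass knuckle (36 mm square, 50 mm tall, vertical through hole 18 mm across, chamfered), 260 mm from the hinge axis on the door's free end; moves with the door. With the door shut it lies over the bay's knuckle, 2 mm gap
- lower_knuckle (a point): Centre of the upper mouth of the bay's fixed steel knuckle (36 mm square, hole 18 mm across and 46 mm deep, chamfered), 62 mm above the bay's underside, at (-68, -130) mm in the bay's x, y
- caddy: Loose heavy (1.6 kg) cherry wood returns caddy, 120 x 224 mm, with four slots like the bay's: along its x, 14 mm wide, 45 mm apart in its y, floor 10 mm up, ribs 50 mm tall. Origin: centre of its underside. The key plates start standing in it
- pin: Hinge pin standing in its stand: steel shaft 14 mm across and 86 mm long with a chamfered tip, then a knurled brass head 26 mm across and 34 mm tall; 150 g. Origin: centre of the tip, z up along the pin to the head. Fully home, the underside of its head rests on the door knuckle's top and its tip is 32 mm above the bay's underside
- stand: Loose black rubber pin stand, 70 x 70 x 55 mm, 0.7 kg, with a vertical hole 18 mm across and 47 mm deep in the middle. Origin: centre of its underside
- plate0: Key plate, navy: flat, 90 mm long (its x), 10 mm thick (its y), 90 mm tall (its z), 120 g, with a flat key emblem on each side. Origin: centre of its lower edge. Starts standing on edge in the caddy; may be absent (None)
- plate1: Key plate, orange: flat, 90 mm long (its x), 10 mm thick (its y), 90 mm tall (its z), 120 g, with a flat key emblem on each side. Origin: centre of its lower edge. Starts standing on edge in the caddy; may be absent (None)
- plate2: Key plate, off-white: flat, 90 mm long (its x), 10 mm thick (its y), 90 mm tall (its z), 120 g, with a flat key emblem on each side. Origin: centre of its lower edge. Starts standing on edge in the caddy; may be absent (None)
- plate3: Key plate, green: flat, 90 mm long (its x), 10 mm thick (its y), 90 mm tall (its z), 120 g, with a flat key emblem on each side. Origin: centre of its lower edge. Starts standing on edge in the caddy; may be absent (None)
- fob: Bystander, not part of the job: navy rubber key fob, 50 x 36 x 12 mm. Origin: centre of its underside
- iron_key: Bystander, not part of the job: dark iron key lying flat, about 90 mm long, 8 mm thick. Origin: centre of its underside
- padlock: Bystander, not part of the job: chrome mini padlock lying flat, 50 x 45 x 20 mm body. Origin: centre of its underside
- paperweight: Bystander, not part of the job: pale blue glass paperweight, 72 mm across, 57 mm tall. Origin: centre of its underside
- notes: Bystander, not part of the job: yellow note block, 80 x 80 x 25 mm. Origin: centre of its underside
Not all that is in view belongs to the job. Leave any pink or purple look-alike of the plate3 alone.

How it is judged (in metres and radians):
On the way, in this order (a step that is already met when the one before it is completed fails the run):
1. the door is swung open (past 1.2 rad) (value of joint door above 1.2 rad), for 0.2 s.
2. every key plate present stands in a slot of the bay (x of plate0 in the frame of bay between -0.025 and 0.025 m and y of plate0 in the frame of bay between -0.078 and 0.078 m and z of plate0 in the frame of bay between 0.006 and 0.017 m and angle between each of plate0, plate1, plate2, plate3's own z axis and vertical below 0.2 rad and x of plate1 in the frame of bay between -0.025 and 0.025 m and y of plate1 in the frame of bay between -0.078 and 0.078 m and z of plate1 in the frame of bay between 0.006 and 0.017 m and x of plate2 in the frame of bay between -0.025 and 0.025 m and y of plate2 in the frame of bay between -0.078 and 0.078 m and z of plate2 in the frame of bay between 0.006 and 0.017 m and x of plate3 in the frame of bay between -0.025 and 0.025 m and y of plate3 in the frame of bay between -0.078 and 0.078 m and z of plate3 in the frame of bay between 0.006 and 0.017 m), for 0.2 s.
3. the door is shut again (within 0.05 rad) with the plates in place (all of step 2 and value of joint door below 0.05 rad), for 0.2 s.
At the end, for the whole second after the job is handed in: Every plate present stands in a bay slot (lower edge within 5 mm of its floor, within 0.2 rad of vertical); door shut within 0.03 rad; pin upright within 0.1 rad, tip within 5 mm of the bay knuckle's and 6 mm of the door knuckle's axis, head within 5 mm of the knuckle; all at rest (all of step 2 and horizontal distance between pin and lower_knuckle below 0.005 m and horizontal distance between pin and door_knuckle below 0.006 m and z of pin in the frame of bay below 0.037 m and angle between pin's own z axis and vertical below 0.1 rad and value of joint door below 0.03 rad and linear speed of each of pin, plate0, plate1, plate2, plate3 below 0.02 m/s); the robot touches nothing.
It fails at once if a bystander (fob, iron key, padlock, paperweight, notes) is moved by more than 4 cm (distance of any of fob, iron_key, padlock, paperweight, notes from where it was at the start of the episode above 0.04 m).
Of plate0, plate1, plate2, plate3 only 2 to 4 are there at a start; the rules pass over those that are not, and their reading is None.
At some moment in a run one of caddy, stand may be knocked a few centimetres aside while the robot is not near it.
It also fails if it takes over 210 s, if anything falls off the work surface, if the arm or the gripper's body presses on something with over 40 N, if the wrist force passes 120 N, or if a joint passes its speed limit or range.

## Working session

There is one attempt and no reset: what is moved stays moved. The work goes in short steps, Python scripts to look and compute and a tool call to move; the robot and the scene stay as the last step left them, time stands still between calls to the robot, and variables do not carry over. Pictures are saved under pics/ and viewed, and the job is handed in when it is done.

Besides the shell and the picture viewer there is one more tool, called after ">>>" by a JSON object that holds its "name" and its "arguments". jog_arm: Moves the arm, as the interface text tells. Its arguments: {"type":"object","properties":{"commands":{"type":"array"},"grip":{"type":"number"},"force":{"type":"number"}},"required":["commands"]}

```bash
ls; mkdir -p pics; python3 - <<'E'
from rig import observe, grab_frame, spot_in
import cv2
s=observe(); print(s)
for n in ("side","top"):
    p=grab_frame(n); cv2.imwrite(f"pics/{n}0.png",p["img"]); print(n,p["fx"],p["fy"],p["cx"],p["cy"],p["rvec"],p["tvec"],p["shot"])
    for t in ["bay","door_knob","door_knuckle","lower_knuckle","caddy","pin","stand","plate0","plate1","plate2","plate3","door_hinge"]:
        try:
            r=spot_in(t,p); print(t,[( [round(v) for v in d["at"]],round(d["confidence"],2)) for d in r[:4]])
        except Exception as e: print(t,e)
E
```

```text
pics
{'time': 0.0, 'joint_pos': array([ 8.94602741e-01,  3.13488872e-01,  1.49845717e+00,  1.14637139e-07,
        1.33100579e+00, -2.23385359e-01]), 'joint_vel': array([-7.02402076e-04,  2.16667150e-05, -1.11930693e-03, -1.10132043e-03,
       -3.58376045e-04, -1.40717564e-03]), 'joint_torque': array([ 3.52101870e-04, -4.12269652e+01, -2.59744066e+01, -1.17537979e-04,
        4.14039561e-03,  4.74903359e-06]), 'tcp_pos': array([229.51754586, 471.877766  , 230.70762875]), 'tcp_rot': array([-3.14129144e+00,  1.32538707e-03,  1.11798827e+00]), 'wrist_force': array([-0.47912264, -0.50562349,  0.47497271]), 'torque': array([-0.01788152, -0.02761032, -0.00619622]), 'finger_gap': 85.25045855862987}
side 414.8537805969733 414.8537805969733 258.2906125342415 190.55434630358295 [ 0.13767503 -2.73838701  1.39912528] [ 533.14042942   29.89583664 1095.56983052] 1
bay [([538, -205, 87], 0.61), ([318, 444, 29], 0.33)]
door_knob [([533, -202, 85], 0.78)]
door_knuckle [([536, -209, 88], 0.94), ([693, 160, 42], 0.68)]
lower_knuckle [([532, -201, 84], 0.96), ([458, 118, 114], 0.38), ([536, -207, 85], 
[... 901 characters left out ...]
-300, 74], 0.46), ([564, 368, 92], 0.2)]
lower_knuckle [([528, -302, 70], 0.88), ([457, 113, 130], 0.47), ([530, -207, 118], 0.39)]
caddy [([484, 344, 43], 0.67)]
pin [([457, 110, 131], 0.6)]
stand [([450, 114, 55], 0.57), ([741, 232, 18], 0.54)]
plate0 [([709, 408, 64], 0.87), ([474, 347, 90], 0.73), ([564, 371, 92], 0.73), ([453, 528, 89], 0.48)]
plate1 [([709, 408, 64], 0.87), ([474, 347, 90], 0.73), ([564, 371, 92], 0.73), ([453, 528, 89], 0.48)]
plate2 [([709, 408, 64], 0.87), ([474, 347, 90], 0.73), ([564, 371, 92], 0.73), ([453, 528, 89], 0.48)]
plate3 [([709, 408, 64], 0.87), ([474, 347, 90], 0.73), ([564, 371, 92], 0.73), ([453, 528, 89], 0.48)]
door_hinge [([529, -206, 123], 0.93)]
```

```bash
python3 -c "
import cv2
for n in ('side','top'):
    i=cv2.imread(f'pics/{n}0.png'); cv2.imwrite(f'pics/{n}0b.png',cv2.resize(i,(800,600),interpolation=cv2.INTER_CUBIC))"
```

```text
(no output)
```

View pics/side0b.png

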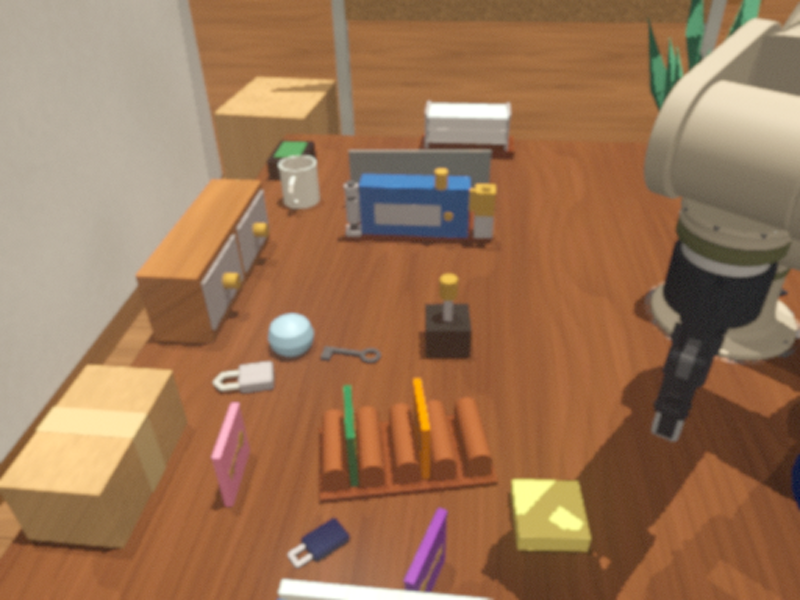

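View pics/top0b.png

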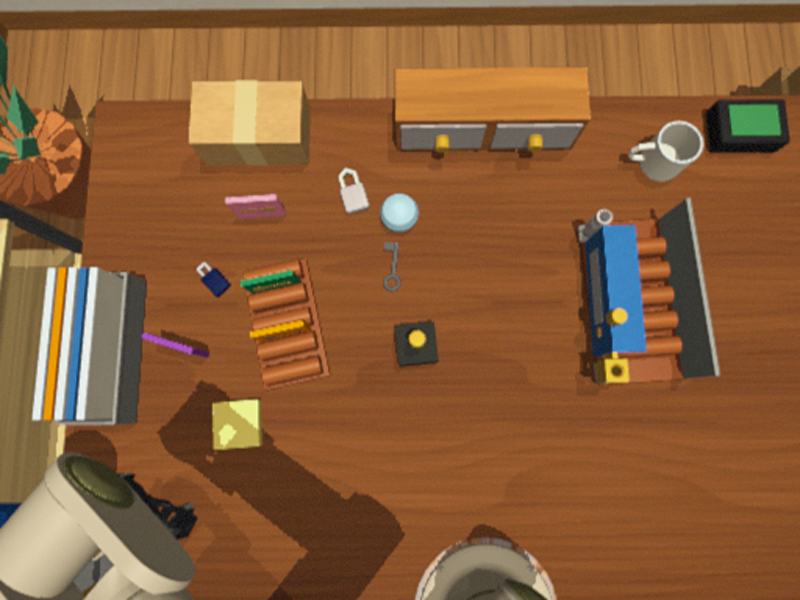

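The scene shows two plates in the caddy, green (top view 270,281) and orange (277,331). The pink (255,207) and purple (175,345) plates stand outside it and are look-alikes. I'll enlarge to measure.

```bash
cat > h.py <<'E'
import numpy as np, cv2
def load():
    import json; return json.load(open('cam.json'))
def proj(c,P):
    K=np.array([[c["fx"],0,c["cx"]],[0,c["fy"],c["cy"]],[0,0,1.]])
    return cv2.projectPoints(np.float64(P).reshape(-1,1,3),np.float64(c["rvec"]),np.float64(c["tvec"]),K,None)[0].reshape(-1,2)
def back(c,uv,z):
    R=cv2.Rodrigues(np.float64(c["rvec"]))[0]; t=np.float64(c["tvec"]).ravel()
    o=-R.T@t; out=[]
    for u,v in np.atleast_2d(uv):
        d=R.T@np.array([(u-c["cx"])/c["fx"],(v-c["cy"])/c["fy"],1]); out.append(o+d*(z-o[2])/d[2])
    return np.array(out)
def crop(img,x0,y0,x1,y1,s,name):
    cv2.imwrite(name,cv2.resize(img[y0:y1,x0:x1],None,fx=s,fy=s,interpolation=cv2.INTER_CUBIC))
def box(yaw,pos,P):
    a=np.cos(yaw);b=np.sin(yaw);P=np.float64(P)
    return np.c_[pos[0]+a*P[:,0]-b*P[:,1],pos[1]+b*P[:,0]+a*P[:,1],P[:,2]]
E
python3 - <<'E'
from rig import grab_frame
import json,cv2
from h import *
cam={}
for n in ("side","top"):
    p=grab_frame(n); cam[n]={k:np.array(p[k]).ravel().tolist() if k in("rvec","tvec") else float(p[k]) for k in("fx","fy","cx","cy","rvec","tvec")}
json.dump(cam,open('cam.json','w'))
t=cv2.imread('pics/top0.png'); s=cv2.imread('pics/side0.png')
crop(t,360,115,470,255,4,'pics/t_bay.png')
crop(t,140,155,220,255,6,'pics/t_cad.png')
crop(s,200,80,340,170,5,'pics/s_bay.png')
crop(s,195,235,325,325,6,'pics/s_cad.png')
E
```

```text
(no output)
```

View pics/t_bay.png

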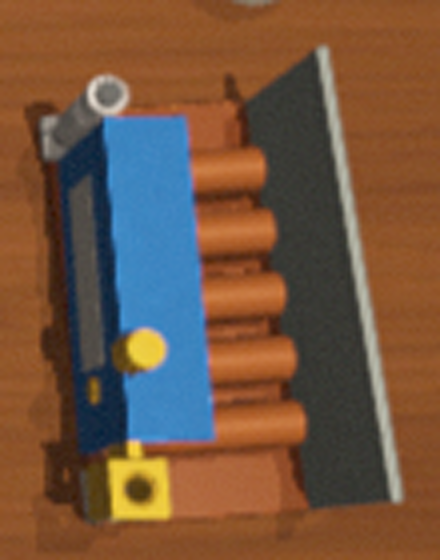

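View pics/t_cad.png

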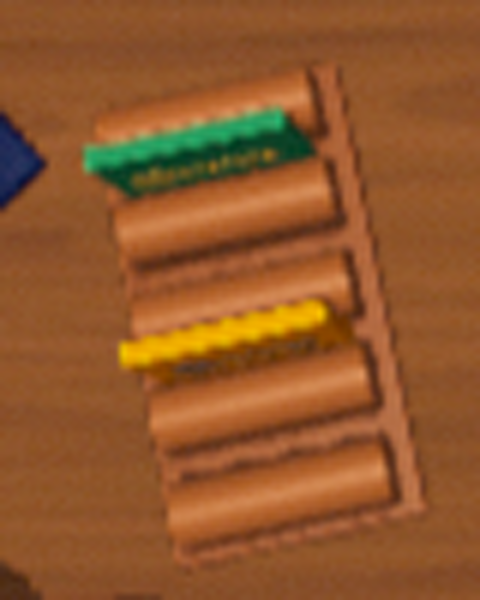

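View pics/s_bay.png

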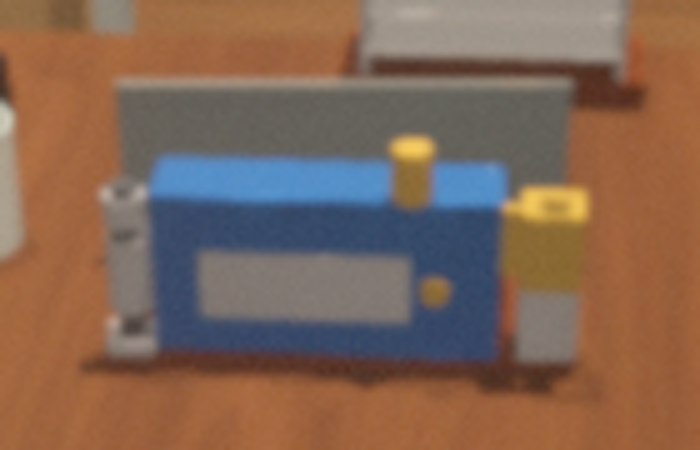

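View pics/s_cad.png

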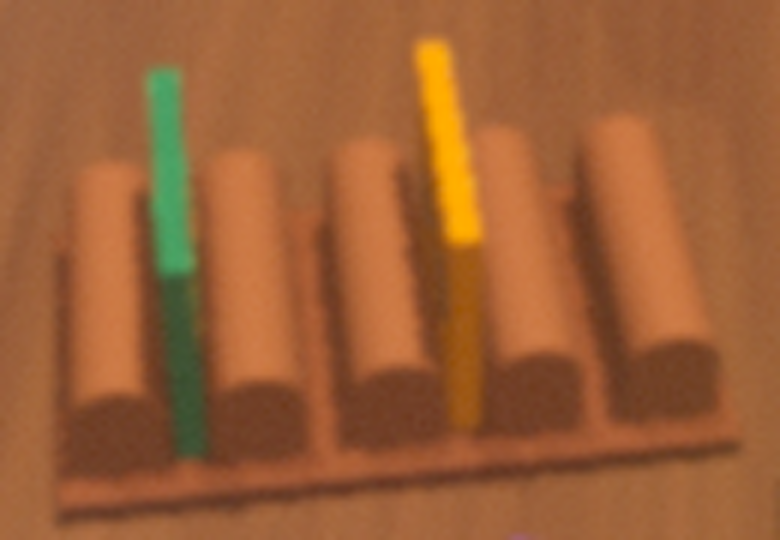

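```bash
python3 - <<'E'
from h import *
cam=load()
def px(o,s,pts): return np.float64(o)+(np.float64(pts)+.5)/s-.5
T=cam['top'];S=cam['side']
print('top knuckle hole z118',back(T,px((360,115),4,[(140,489)]),118).round(1))
print('hinge top',back(T,px((360,115),4,[(108,95)]),118).round(1))
print('knob top z152',back(T,px((360,115),4,[(143,349)]),152).round(1))
print('panel top ends z128',back(T,px((360,115),4,[(322,48),(398,500)]),128).round(1))
print('flange',back(T,px((360,115),4,[(105,115),(188,115),(212,440),(120,440)]),118).round(1))
print('side knuckle',back(S,px((200,80),5,[(553,207)]),118).round(1))
print('side hinge',back(S,px((200,80),5,[(124,190)]),118).round(1))
print('side knob',back(S,px((200,80),5,[(412,147)]),152).round(1))
print('side panel',back(S,px((200,80),5,[(118,83),(572,83)]),128).round(1))
print('green top ends',back(T,px((140,155),6,[(88,158),(285,121)]),100).round(1), back(S,px((195,235),6,[(164,70),(176,272)]),100).round(1))
print('orange',back(T,px((140,155),6,[(122,353),(326,312)]),100).round(1), back(S,px((195,235),6,[(433,42),(464,242)]),100).round(1))
print('caddy base corners',back(T,px((140,155),6,[(335,68),(424,512),(178,565)]),10).round(1), back(S,px((195,235),6,[(60,505),(738,440)]),10).round(1))
E
```

```text
top knuckle hole z118 [[ 401.9 -210.3  118. ]]
hinge top [[ 662. -207.  118.]]
knob top z152 [[ 486.5 -206.4  152. ]]
panel top ends z128 [[ 690.  -346.7  128. ]
 [ 393.5 -367.4  128. ]]
flange [[ 648.2 -204.1  118. ]
 [ 647.8 -258.9  118. ]
 [ 432.6 -258.2  118. ]
 [ 433.  -199.7  118. ]]
side knuckle [[ 401.9 -206.3  118. ]]
side hinge [[ 660.8 -209.5  118. ]]
side knob [[ 486.5 -209.8  152. ]]
side panel [[ 688.3 -346.3  128. ]
 [ 391.4 -367.5  128. ]]
green top ends [[554.5 411.8 100. ]
 [570.7 324.7 100. ]] [[572.1 328.2 100. ]
 [552.6 415.2 100. ]]
orange [[467.5 393.1 100. ]
 [485.  304.3 100. ]] [[484.2 306.4 100. ]
 [466.5 394.8 100. ]]
caddy base corners [[617.  318.8  10. ]
 [402.2 271.8  10. ]
 [378.2 386.7  10. ]] [[592.4 436.   10. ]
 [376.9 389.6  10. ]]
```

```bash
cat > plan.py <<'E'
import numpy as np,sys
from rig import observe
def wrap(a): return (a+np.pi)%(2*np.pi)-np.pi
def plan(wps,start=None,q=0.05,qa=0.1):
    """wps: list of (x,y,z,yaw_deg or None,nrows)"""
    if start is None:
        s=observe(); p=np.array(s["tcp_pos"],float); yaw=s["tcp_rot"][2]
        print("now",p.round(1),np.degrees(s["tcp_rot"]).round(1),"gap",round(s["finger_gap"],1),"F",np.round(s["wrist_force"],1),"t",round(s["time"],2))
    else: p=np.array(start[:3],float); yaw=np.radians(start[3])
    rows=[]
    for x,y,z,yd,n in wps:
        p0=p.copy(); y0=yaw; dy=0 if yd is None else wrap(np.radians(yd)-yaw)
        for i in range(1,n+1):
            tgt=p0+(np.array([x,y,z])-p0)*i/n; d=tgt-p
            c,s_=np.cos(yaw),np.sin(yaw)
            t=np.array([d[0]*c+d[1]*s_, d[0]*s_-d[1]*c, -d[2]])/10
            t=np.round(t/q)*q; a=np.round(-np.degrees(y0+dy*i/n-yaw)/qa)*qa
            rows.append([*t,0,0,a])
            t=t*10; p=p+np.array([t[0]*c+t[1]*s_, t[0]*s_-t[1]*c, -t[2]]); yaw-=np.radians(a)
    for k in range(0,len(rows),5):
        print(", ".join(",".join(f"{v:.2f}".rstrip('0').rstrip('.') if abs(v)>1e-9 else "0" for v in r) for r in rows[k:k+5]))
    print("end",p.round(1),round(np.degrees(yaw),1))
E
python3 - <<'E'
from plan import *
plan([(486.5,-208,200,90,16),(486.5,-208,150,90,2)])
E
```

```text
now [229.7 472.1 231.3] [180.    0.   64.1] gap 85.4 F [ 0.2 -0.2  0.4] t 1.4
-3.1,3.3,0.2,0,0,-1.6, -3.25,3.2,0.2,0,0,-1.6, -3.3,3.15,0.2,0,0,-1.7, -3.35,3,0.2,0,0,-1.6, -3.5,2.95,0.2,0,0,-1.6
-3.55,2.8,0.15,0,0,-1.6, -3.65,2.75,0.2,0,0,-1.6, -3.7,2.65,0.2,0,0,-1.7, -3.75,2.5,0.2,0,0,-1.6, -3.9,2.4,0.2,0,0,-1.6
-3.9,2.3,0.2,0,0,-1.6, -3.95,2.2,0.2,0,0,-1.7, -4.05,2.05,0.2,0,0,-1.6, -4.1,2,0.2,0,0,-1.6, -4.15,1.8,0.2,0,0,-1.6
-4.2,1.75,0.2,0,0,-1.6, 0,0,2.5,0,0,0, 0,0,2.5,0,0,0
end [ 486.6 -207.8  149.8] 90.0
```

>>> {"name": "jog_arm", "arguments": {"commands": [-3.1, 3.3, 0.2, 0, 0, -1.6, -3.25, 3.2, 0.2, 0, 0, -1.6, -3.3, 3.15, 0.2, 0, 0, -1.7, -3.35, 3, 0.2, 0, 0, -1.6, -3.5, 2.95, 0.2, 0, 0, -1.6], "grip": 1}}

```text
time: 1.9
tcp_pos: [310.2, 257.9, 221.4]
tcp_rot: [3.141, -0.0, 1.261]
wrist_force: [0.9, -1.0, 0.0]
finger_gap: 85.2
```

>>> {"name": "jog_arm", "arguments": {"commands": [-3.55, 2.8, 0.15, 0, 0, -1.6, -3.65, 2.75, 0.2, 0, 0, -1.6, -3.7, 2.65, 0.2, 0, 0, -1.7, -3.75, 2.5, 0.2, 0, 0, -1.6, -3.9, 2.4, 0.2, 0, 0, -1.6]}}

```text
time: 2.4
tcp_pos: [390.4, 44.9, 212.0]
tcp_rot: [3.141, -0.0, 1.402]
wrist_force: [1.8, 0.6, 0.1]
finger_gap: 85.5
```

>>> {"name": "jog_arm", "arguments": {"commands": [-3.9, 2.3, 0.2, 0, 0, -1.6, -3.95, 2.2, 0.2, 0, 0, -1.7, -4.05, 2.05, 0.2, 0, 0, -1.6, -4.1, 2, 0.2, 0, 0, -1.6, -4.15, 1.8, 0.2, 0, 0, -1.6]}}

```text
time: 2.9
tcp_pos: [470.6, -167.3, 201.8]
tcp_rot: [3.141, 0.0, 1.543]
wrist_force: [0.8, 0.8, 0.3]
finger_gap: 85.3
```

>>> {"name": "jog_arm", "arguments": {"commands": [-4.2, 1.75, 0.2, 0, 0, -1.6, 0, 0, 2.5, 0, 0, 0, 0, 0, 2.5, 0, 0, 0, 0, 0, 0, 0, 0, 0]}}

```text
time: 3.3
tcp_pos: [485.2, -207.2, 147.0]
tcp_rot: [-3.137, -0.003, 1.569]
wrist_force: [0.2, 1.1, 0.9]
finger_gap: 85.4
```

>>> {"name": "jog_arm", "arguments": {"commands": [0, 0, 1.2, 0, 0, 0, 0, 0, 1.2, 0, 0, 0, 0, 0, 0, 0, 0, 0]}}

```text
time: 3.6
tcp_pos: [486.1, -207.3, 124.8]
tcp_rot: [-3.14, -0.001, 1.57]
wrist_force: [-0.5, 0.3, 0.1]
finger_gap: 85.5
```

```bash
python3 - <<'E'
from rig import *
from h import *
p=grab_frame("side"); crop(p["img"],200,60,340,170,5,'pics/s1.png')
E
```

```text
(no output)
```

View pics/s1.png

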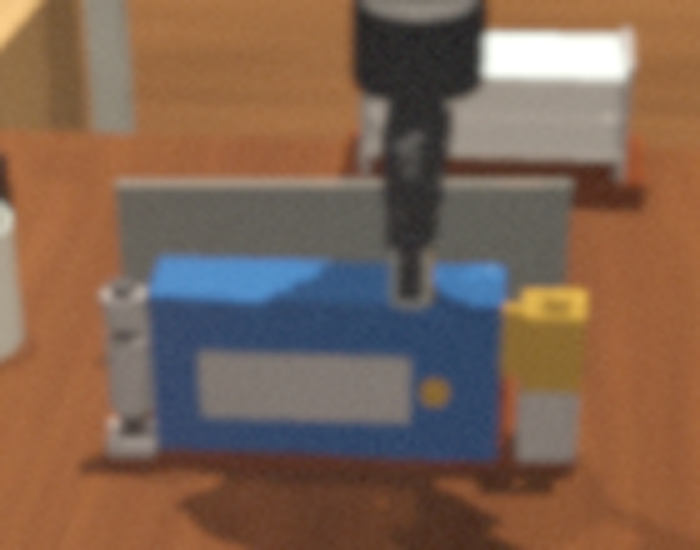

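The gripper stands over the knob (crop about 410,280), aligned with its earlier pixel position. Closing on it now.

>>> {"name": "jog_arm", "arguments": {"commands": [0, 0, 0, 0, 0, 0, 0, 0, 0, 0, 0, 0, 0, 0, 0, 0, 0, 0, 0, 0, 0, 0, 0, 0, 0, 0, 0, 0, 0, 0], "grip": -1, "force": 25}}

```text
time: 4.15
tcp_pos: [486.6, -207.9, 126.1]
tcp_rot: [3.141, 0.0, 1.57]
wrist_force: [-0.9, 1.0, 2.5]
finger_gap: 23.2
```

>>> {"name": "jog_arm", "arguments": {"commands": [0, 0, 0, 0, 0, 0, 0, 0, 0, 0, 0, 0, 0, 0, 0, 0, 0, 0, 0, 0, 0, 0, 0, 0, 0, 0, 0, 0, 0, 0]}}

```text
time: 4.65
tcp_pos: [486.6, -207.9, 126.1]
tcp_rot: [3.141, 0.0, 1.57]
wrist_force: [-1.2, -0.1, 4.7]
finger_gap: 23.0
```

>>> {"name": "jog_arm", "arguments": {"commands": [0.61, 0.01, 0, 0, 0, 2, 0.92, 0.02, 0, 0, 0, 3, 1.22, 0.04, 0, 0, 0, 4, 1.22, 0.04, 0, 0, 0, 4, 1.22, 0.04, 0, 0, 0, 4]}}

```text
time: 5.15
tcp_pos: [493.7, -156.2, 126.1]
tcp_rot: [-3.141, 0.0, 1.271]
wrist_force: [-4.1, 0.7, 6.5]
finger_gap: 23.0
```

>>> {"name": "jog_arm", "arguments": {"commands": [1.22, 0.04, 0, 0, 0, 4, 1.22, 0.04, 0, 0, 0, 4, 1.22, 0.04, 0, 0, 0, 4, 1.22, 0.04, 0, 0, 0, 4, 1.22, 0.04, 0, 0, 0, 4]}}

```text
time: 5.65
tcp_pos: [520.9, -101.3, 126.1]
tcp_rot: [-3.139, 0.0, 0.922]
wrist_force: [-6.0, 4.1, 9.6]
finger_gap: 23.3
```

```bash
python3 - <<'E'
from rig import *
from h import *
s=observe();p=s["tcp_pos"];h=np.array([661.4,-208.2])
d=p[:2]-h; print(np.hypot(*d),np.degrees(np.arctan2(d[1],d[0])),np.degrees(s["tcp_rot"]),s["wrist_force"],s["finger_gap"],s["torque"])
E
```

```text
176.5790951766407 142.73072956991427 [-1.79839016e+02  2.21812886e-02  5.28068103e+01] [-5.97203753  4.12024295  9.58181203] 23.311845114566648 [0.51223462 0.96423432 0.02667327]
```

>>> {"name": "jog_arm", "arguments": {"commands": [1.22, 0.05, 0, 0, 0, 4, 1.22, 0.05, 0, 0, 0, 4, 1.22, 0.05, 0, 0, 0, 4, 1.22, 0.05, 0, 0, 0, 4, 1.22, 0.05, 0, 0, 0, 4]}}

```text
time: 6.15
tcp_pos: [565.4, -58.9, 126.0]
tcp_rot: [-3.137, 0.001, 0.573]
wrist_force: [-9.1, 10.2, 10.8]
finger_gap: 23.0
```

>>> {"name": "jog_arm", "arguments": {"commands": [1.22, 0.05, 0, 0, 0, 4, 1.22, 0.05, 0, 0, 0, 4, 1.22, 0.05, 0, 0, 0, 4, 1.22, 0.05, 0, 0, 0, 4, 1.22, 0.05, 0, 0, 0, 4]}}

```text
time: 6.65
tcp_pos: [622.0, -34.3, 126.1]
tcp_rot: [-3.136, 0.001, 0.224]
wrist_force: [-4.9, 13.9, 9.6]
finger_gap: 22.9
```

>>> {"name": "jog_arm", "arguments": {"commands": [1.22, 0.05, 0, 0, 0, 4, 0.61, 0.02, 0, 0, 0, 2, 0, 0, 0, 0, 0, 0, 0, 0, 0, 0, 0, 0]}}

```text
time: 7.05
tcp_pos: [640.6, -31.2, 126.1]
tcp_rot: [-3.136, -0.001, 0.123]
wrist_force: [-0.9, 16.5, 6.6]
finger_gap: 23.3
```

>>> {"name": "jog_arm", "arguments": {"commands": [0, 0, 0, 0, 0, 0, 0, 0, 0, 0, 0, 0, 0, 0, 0, 0, 0, 0, 0, 0, 0, 0, 0, 0, 0, 0, 0, 0, 0, 0], "grip": 0.2}}

```text
time: 7.55
tcp_pos: [640.4, -35.2, 125.7]
tcp_rot: [3.142, 0.0, 0.121]
wrist_force: [-0.6, -1.0, 0.2]
finger_gap: 51.3
```

>>> {"name": "jog_arm", "arguments": {"commands": [0, 0, -3, 0, 0, 0, 0, 0, -4, 0, 0, 0, 0, 0, -4, 0, 0, 0]}}

```text
time: 7.85
tcp_pos: [640.1, -35.0, 237.0]
tcp_rot: [-3.141, 0.001, 0.121]
wrist_force: [-0.0, 0.1, -0.3]
finger_gap: 51.2
```

```bash
python3 - <<'E'
from rig import *
from h import *
s=observe();print(s["tcp_pos"],np.degrees(s["tcp_rot"]),s["joint_pos"])
for n in("side","top"):
    p=grab_frame(n); cv2.imwrite(f'pics/{n}2.png',cv2.resize(p["img"],(800,600),interpolation=cv2.INTER_CUBIC)); cv2.imwrite(f'pics/{n}2r.png',p["img"])
E
```

```text
[640.14915811 -34.99141592 236.99545814] [-1.79984997e+02  4.36916943e-02  6.94553243e+00] [-2.37013618e-01  5.75321664e-01  1.09231031e+00 -2.22500249e-05
  1.47476664e+00 -3.58233785e-01]
```

View pics/top2.png

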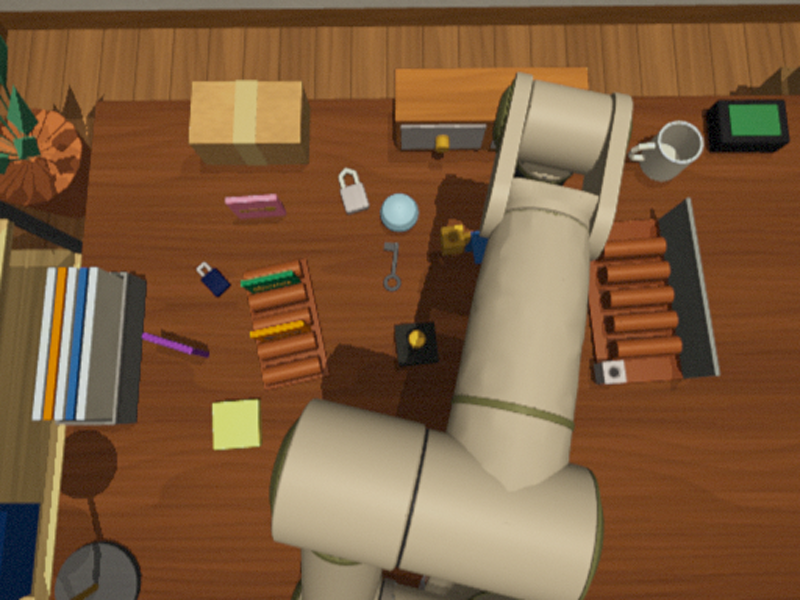

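View pics/side2.png

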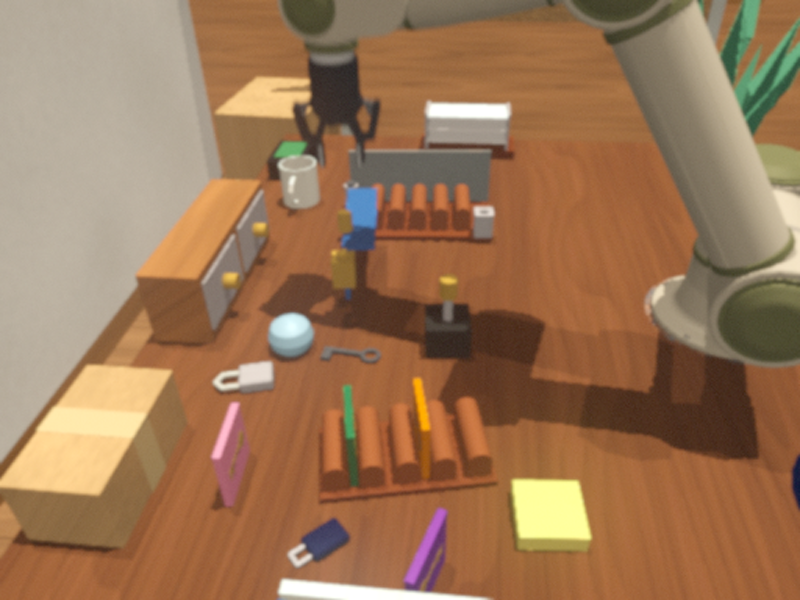

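Door is open (door knuckle at top-view 455,238). The bay's ribs and lower knuckle (613,372) now show. I'll refine the bay pose.

```bash
python3 - <<'E'
from h import *
t=cv2.imread('pics/top2r.png'); s=cv2.imread('pics/side2r.png')
crop(t,370,120,470,250,5,'pics/t3.png')
crop(s,200,85,340,165,5,'pics/s3.png')
E
```

```text
(no output)
```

View pics/t3.png

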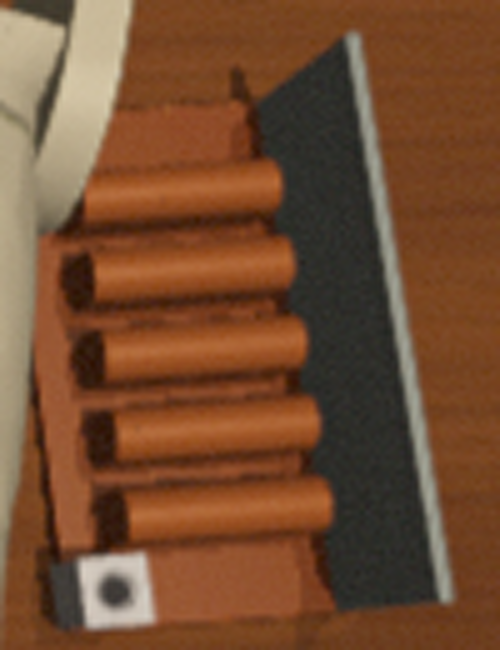

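View pics/s3.png

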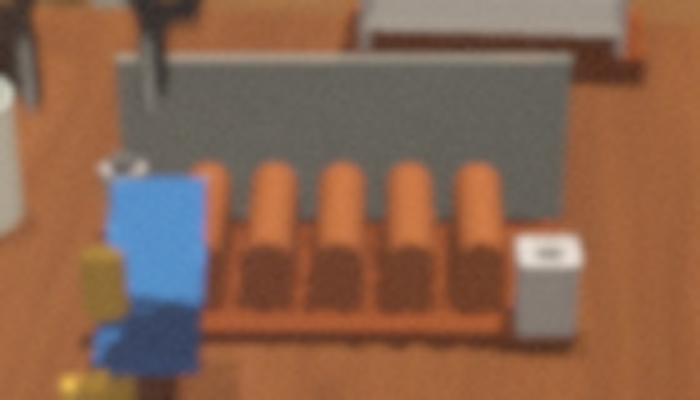

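```bash
cat > fitbay.py <<'E'
from h import *
from scipy.optimize import least_squares
cam=load();T=cam['top'];S=cam['side']
def px(o,s,pts): return np.float64(o)+(np.float64(pts)+.5)/s-.5
tp=lambda *p:px((370,120),5,[p])[0]; sp=lambda *p:px((200,85),5,[p])[0]
print('lk top',back(T,tp(117,591),62).round(1),'side',back(S,sp(549,253),62).round(1))
obs=[(T,tp(117,591),(-68,-130,62),3),(S,sp(549,253),(-68,-130,62),3)]
# side: rib front crest ends (x=-55,z=60.5)
for u,v,y in [(479,248,-90),(408,248,-45),(339,248,0),(269,248,45)]: obs.append((S,sp(u,v),(-55,y,60.5),1))
# top: rib crest back ends x=+55 
for u,v,y in [(331,497,-90),(320,418,-45),(307,336,0),(295,258,45),(282,180,90)]: obs.append((T,tp(u,v),(55,y,58),1))
# hinge
obs.append((T,px((360,115),4,[(108,95)])[0],(-68,130,118),1)); obs.append((S,px((200,80),5,[(124,190)])[0],(-68,130,118),1))
def f(q,raw=False):
    r=[]
    for c,uv,P,w in obs:
        e=proj(c,box(q[2],q[:2],[P]))[0]-uv; r+=list(e*(1 if raw else w))
    return np.array(r)
o=least_squares(f,[536.4,-285.1,np.radians(-86)],loss='soft_l1')
print(o.x[:2].round(2),np.degrees(o.x[2]).round(2)); print(f(o.x,True).reshape(-1,2).round(2).tolist())
for yy in(-67.5,-22.5,22.5,67.5): print('slot',yy,box(o.x[2],o.x[:2],[(0,yy,12)]).round(1))
print('lk',box(o.x[2],o.x[:2],[(-68,-130,62)]).round(1))
# overlay model
t=cv2.imread('pics/top2r.png');s=cv2.imread('pics/side2r.png')
out=[]
for img,c,o0,o1,sc in((t,T,(370,120),(470,250),5),(s,S,(200,85),(340,165),5)):
    im=cv2.resize(img[o0[1]:o1[1],o0[0]:o1[0]],None,fx=sc,fy=sc,interpolation=cv2.INTER_CUBIC)
    def L(P,col):
        q=((proj(c,box(o.x[2],o.x[:2],P))-o0+.5)*sc-.5).astype(int); cv2.polylines(im,[q.reshape(-1,1,2)],False,col,1)
    for y in(-67.5,-22.5,22.5,67.5): L([(-55,y-7,12),(55,y-7,12),(55,y+7,12),(-55,y+7,12),(-55,y-7,12)],(0,255,0))
    for y in(-90,-45,0,45,90): L([(-55,y,60.5),(55,y,60.5)],(255,255,0))
    L([(-86,-148,62),(-50,-148,62),(-50,-112,62),(-86,-112,62),(-86,-148,62)],(0,0,255))
    L([(-80,-150,0),(-80,150,0),(80,150,0),(80,-150,0),(-80,-150,0)],(255,0,255))
    out.append(im)
cv2.imwrite('pics/ov_t.png',out[0]);cv2.imwrite('pics/ov_s.png',out[1])
E
python3 fitbay.py
```

```text
lk top [[ 402.4 -225.    62. ]] side [[ 401.3 -222.4   62. ]]
[ 536.48 -284.  ] -86.12
[[-0.03, 0.1], [-0.28, -0.4], [0.56, -1.03], [0.29, -1.11], [-0.33, -1.19], [-0.71, -1.26], [-0.16, 0.81], [-0.53, 0.2], [-0.45, 0.45], [-0.54, 0.14], [-0.4, 0.07], [0.16, 0.14], [-0.38, 0.3]]
slot -67.5 [[ 469.1 -288.6   12. ]]
slot -22.5 [[ 514.  -285.5   12. ]]
slot 22.5 [[ 558.9 -282.5   12. ]]
slot 67.5 [[ 603.8 -279.4   12. ]]
lk [[ 402.2 -224.9   62. ]]
```

View pics/ov_t.png

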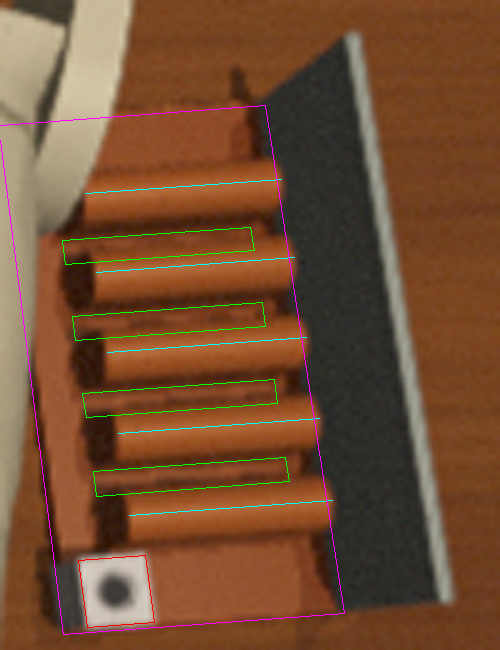

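View pics/ov_s.png

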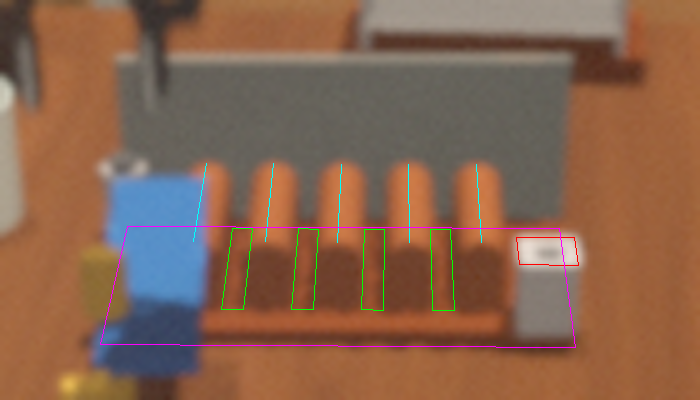

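```bash
python3 - <<'E'
from plan import *
plan([(476,349.5,170,11.7,10)])
E
```

```text
now [642.1 -35.4 242. ] [179.8  -0.6   6.9] gap 51.4 F [-0.5 -0.7 -0.1] t 7.95
-1.2,-4,0.7,0,0,-0.5, -1.15,-4.05,0.75,0,0,-0.5, -1.1,-4.05,0.7,0,0,-0.4, -1.1,-4.05,0.75,0,0,-0.5, -1.05,-4.05,0.7,0,0,-0.5
-1,-4.05,0.7,0,0,-0.5, -0.95,-4.1,0.75,0,0,-0.4, -0.95,-4.1,0.7,0,0,-0.5, -0.95,-4.05,0.75,0,0,-0.5, -0.85,-4.1,0.7,0,0,-0.5
end [476.2 349.3 170. ] 11.7
```

>>> {"name": "jog_arm", "arguments": {"commands": [-1.2, -4, 0.7, 0, 0, -0.5, -1.15, -4.05, 0.75, 0, 0, -0.5, -1.1, -4.05, 0.7, 0, 0, -0.4, -1.1, -4.05, 0.75, 0, 0, -0.5, -1.05, -4.05, 0.7, 0, 0, -0.5]}}

```text
time: 8.45
tcp_pos: [556.1, 158.7, 199.0]
tcp_rot: [-3.142, 0.001, 0.163]
wrist_force: [1.8, 0.2, 0.1]
finger_gap: 51.3
```

>>> {"name": "jog_arm", "arguments": {"commands": [-1, -4.05, 0.7, 0, 0, -0.5, -0.95, -4.1, 0.75, 0, 0, -0.4, -0.95, -4.1, 0.7, 0, 0, -0.5, -0.95, -4.05, 0.75, 0, 0, -0.5, -0.85, -4.1, 0.7, 0, 0, -0.5]}}

```text
time: 8.95
tcp_pos: [473.4, 351.0, 163.0]
tcp_rot: [3.141, 0.001, 0.205]
wrist_force: [0.6, -0.2, 0.1]
finger_gap: 51.0
```

```bash
python3 - <<'E'
from rig import *
from h import *
s=observe();print(s["tcp_pos"],np.degrees(s["tcp_rot"]))
p=grab_frame("side"); crop(p["img"],160,190,360,330,4,'pics/s4.png')
p=grab_frame("top"); crop(p["img"],120,130,280,270,5,'pics/t4.png')
s=observe();print(s["tcp_pos"],np.degrees(s["tcp_rot"]))
E
```

```text
[473.36479583 350.99897636 162.97417689] [1.79989234e+02 3.38476285e-02 1.17638625e+01]
[471.62924046 353.1564737  162.21498428] [-1.79979154e+02  1.41863934e-01  1.20407150e+01]
```

View pics/s4.png

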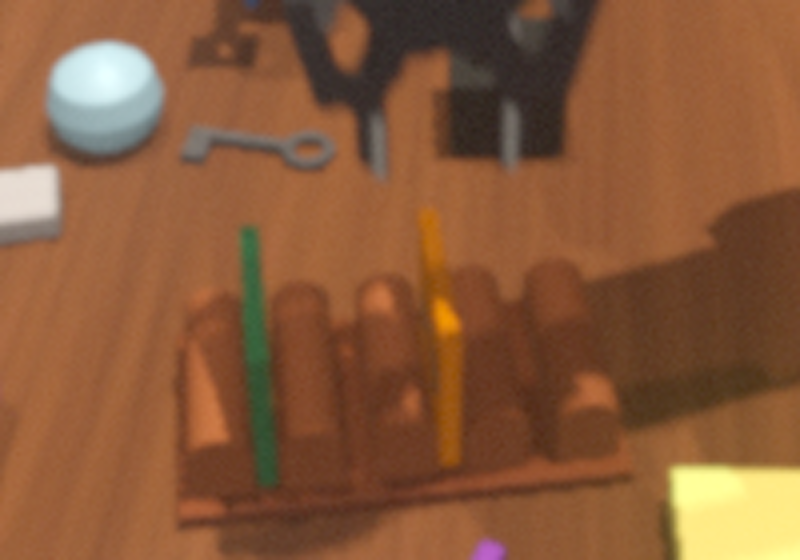

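View pics/t4.png

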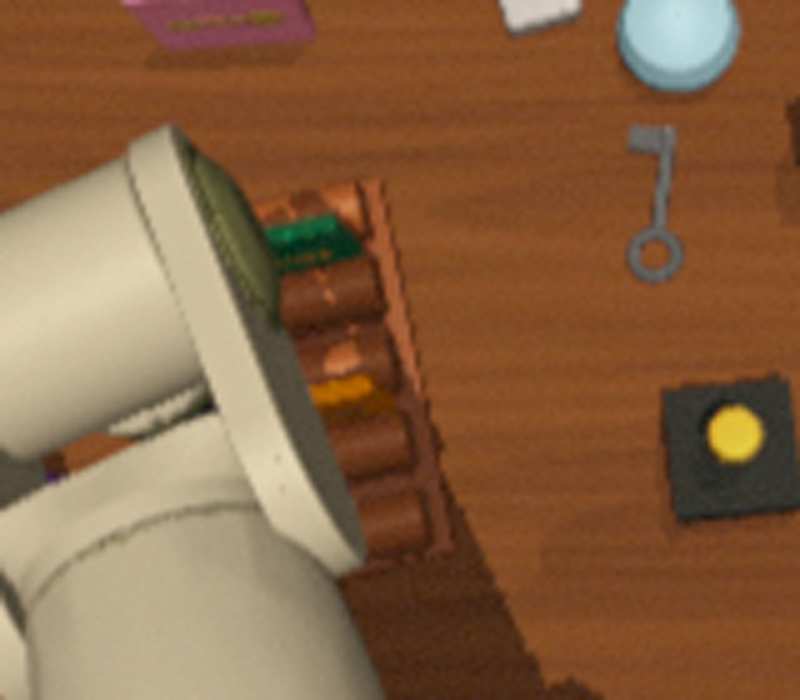

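>>> {"name": "jog_arm", "arguments": {"commands": [0.35, 0.45, 1, 0, 0, 0.3, 0, 0, 2, 0, 0, 0, 0, 0, 2, 0, 0, 0, 0, 0, 2, 0, 0, 0, 0, 0, 0, 0, 0, 0]}}

```text
time: 9.55
tcp_pos: [478.3, 343.9, 90.7]
tcp_rot: [3.14, 0.005, 0.198]
wrist_force: [-0.7, -0.3, -0.4]
finger_gap: 51.4
```

```bash
python3 - <<'E'
from rig import *
from h import *
p=grab_frame("side"); crop(p["img"],160,190,360,330,4,'pics/s5.png')
s=observe();print(s["tcp_pos"],np.degrees(s["tcp_rot"]))
E
```

```text
[479.01846766 344.5288763   92.61622738] [1.79956365e+02 1.41196823e-01 1.13428094e+01]
```

View pics/s5.png

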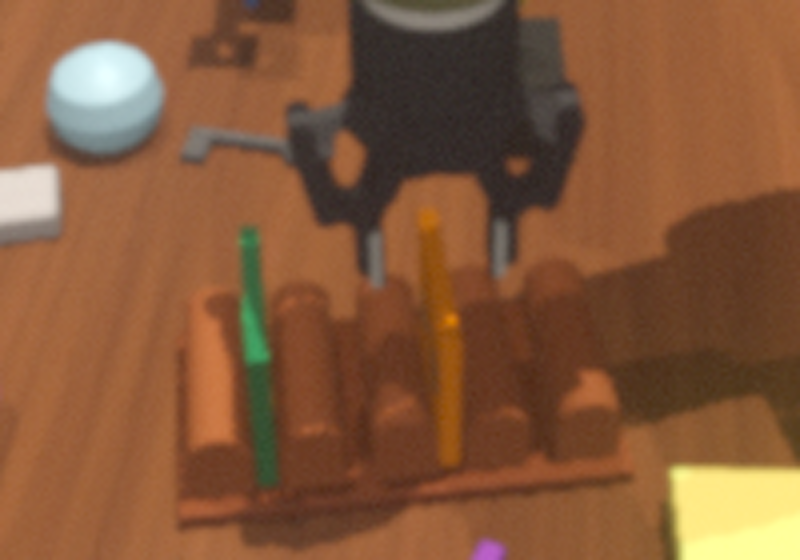

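>>> {"name": "jog_arm", "arguments": {"commands": [-0.15, -0.5, 0, 0, 0, 0, 0, 0, 1.1, 0, 0, 0, 0, 0, 1.1, 0, 0, 0, 0, 0, 0, 0, 0, 0, 0, 0, 0, 0, 0, 0]}}

```text
time: 10.1
tcp_pos: [476.2, 350.6, 71.5]
tcp_rot: [3.141, 0.001, 0.2]
wrist_force: [-0.4, -0.0, -0.4]
finger_gap: 51.2
```

>>> {"name": "jog_arm", "arguments": {"commands": [0, 0, 0, 0, 0, 0, 0, 0, 0, 0, 0, 0, 0, 0, 0, 0, 0, 0, 0, 0, 0, 0, 0, 0, 0, 0, 0, 0, 0, 0], "grip": -1, "force": 40}}

```text
time: 10.6
tcp_pos: [476.5, 350.8, 72.2]
tcp_rot: [-3.141, -0.001, 0.2]
wrist_force: [-0.8, 0.3, 3.8]
finger_gap: 9.4
```

>>> {"name": "jog_arm", "arguments": {"commands": [0, 0, 0, 0, 0, 0, 0, 0, 0, 0, 0, 0, 0, 0, 0, 0, 0, 0, 0, 0, 0, 0, 0, 0]}}

```text
time: 11.0
tcp_pos: [476.5, 350.8, 72.2]
tcp_rot: [-3.141, -0.001, 0.2]
wrist_force: [-0.7, -0.5, 5.5]
finger_gap: 9.4
```

>>> {"name": "jog_arm", "arguments": {"commands": [0, 0, -2, 0, 0, 0, 0, 0, -3.5, 0, 0, 0, 0, 0, -4.5, 0, 0, 0, 0, 0, -4.5, 0, 0, 0, 0, 0, -2, 0, 0, 0]}}

```text
time: 11.5
tcp_pos: [476.9, 351.0, 240.6]
tcp_rot: [-3.141, -0.005, 0.2]
wrist_force: [0.1, -0.2, -2.0]
finger_gap: 9.2
```

>>> {"name": "jog_arm", "arguments": {"commands": [0, 0, 0, 0, 0, 0, 0, 0, 0, 0, 0, 0, 0, 0, 0, 0, 0, 0]}}

```text
time: 11.8
tcp_pos: [475.7, 350.3, 234.5]
tcp_rot: [3.141, 0.004, 0.2]
wrist_force: [-0.6, 0.1, -1.5]
finger_gap: 9.4
```

```bash
python3 - <<'E'
from plan import *
plan([(469,-288,240,3.9,15)])
E
```

```text
now [475.7 350.3 234.5] [179.9   0.2  11.5] gap 9.4 F [-0.6  0.1 -1.5] t 11.8
-0.9,4.15,-0.05,0,0,0.5, -0.85,4.2,0,0,0,0.5, -0.8,4.15,-0.05,0,0,0.5, -0.8,4.2,-0.05,0,0,0.5, -0.75,4.2,-0.05,0,0,0.5
-0.7,4.2,0,0,0,0.5, -0.65,4.2,-0.05,0,0,0.5, -0.65,4.2,-0.05,0,0,0.5, -0.6,4.2,-0.05,0,0,0.5, -0.55,4.2,0,0,0,0.5
-0.5,4.25,-0.05,0,0,0.5, -0.5,4.2,-0.05,0,0,0.5, -0.45,4.25,0,0,0,0.5, -0.4,4.25,-0.05,0,0,0.6, -0.4,4.25,-0.05,0,0,0.5
end [ 468.9 -288.2  240. ] 3.9
```

>>> {"name": "jog_arm", "arguments": {"commands": [-0.9, 4.15, 0, 0, 0, 0.5, -0.85, 4.2, 0, 0, 0, 0.5, -0.8, 4.15, 0, 0, 0, 0.5, -0.8, 4.2, 0, 0, 0, 0.5, -0.75, 4.2, 0, 0, 0, 0.5]}}

```text
time: 12.3
tcp_pos: [473.1, 136.1, 235.3]
tcp_rot: [-3.141, 0.003, 0.156]
wrist_force: [0.7, -1.1, -0.8]
finger_gap: 9.3
```

>>> {"name": "jog_arm", "arguments": {"commands": [-0.7, 4.2, 0, 0, 0, 0.5, -0.65, 4.2, 0, 0, 0, 0.5, -0.65, 4.2, 0, 0, 0, 0.5, -0.6, 4.2, 0, 0, 0, 0.5, -0.55, 4.2, 0, 0, 0, 0.5]}}

```text
time: 12.8
tcp_pos: [471.0, -76.2, 235.4]
tcp_rot: [-3.14, 0.002, 0.112]
wrist_force: [0.7, -0.2, -1.6]
finger_gap: 9.2
```

>>> {"name": "jog_arm", "arguments": {"commands": [-0.5, 4.25, 0, 0, 0, 0.5, -0.5, 4.2, 0, 0, 0, 0.5, -0.45, 4.25, 0, 0, 0, 0.5, -0.4, 4.25, 0, 0, 0, 0.6, -0.4, 4.25, 0, 0, 0, 0.5]}}

```text
time: 13.3
tcp_pos: [468.8, -289.3, 235.2]
tcp_rot: [-3.139, 0.002, 0.067]
wrist_force: [0.8, -0.4, -0.6]
finger_gap: 9.3
```

>>> {"name": "jog_arm", "arguments": {"commands": [0, 0, 2.5, 0, 0, 0, 0, 0, 2.5, 0, 0, 0, 0, 0, 1, 0, 0, 0, 0, 0, 0, 0, 0, 0, 0, 0, 0, 0, 0, 0]}}

```text
time: 13.8
tcp_pos: [469.8, -287.8, 177.4]
tcp_rot: [3.141, -0.0, 0.068]
wrist_force: [0.8, 0.4, -0.4]
finger_gap: 9.7
```

>>> {"name": "jog_arm", "arguments": {"commands": [0, 0, 0, 0, 0, 0, 0, 0, 0, 0, 0, 0, 0, 0, 0, 0, 0, 0, 0, 0, 0, 0, 0, 0]}}

```text
time: 14.2
tcp_pos: [469.6, -287.9, 177.1]
tcp_rot: [3.141, -0.0, 0.067]
wrist_force: [0.1, 0.1, 0.1]
finger_gap: 9.5
```

```bash
python3 - <<'E'
from rig import *
from h import *
s=observe();print(s["tcp_pos"],np.degrees(s["tcp_rot"]))
p=grab_frame("side"); crop(p["img"],200,50,340,165,5,'pics/s6.png'); cv2.imwrite('pics/s6r.png',p["img"])
p=grab_frame("top"); cv2.imwrite('pics/t6.png',cv2.resize(p["img"],(800,600)))
s=observe();print(s["tcp_pos"],np.degrees(s["tcp_rot"]))
E
```

```text
[ 469.57890638 -287.87310367  177.10568478] [ 1.79976000e+02 -2.07236815e-02  3.86158943e+00]
[ 469.5125143  -287.88518417  176.92503775] [ 1.79990514e+02 -8.83210240e-03  3.85685424e+00]
```

View pics/s6.png

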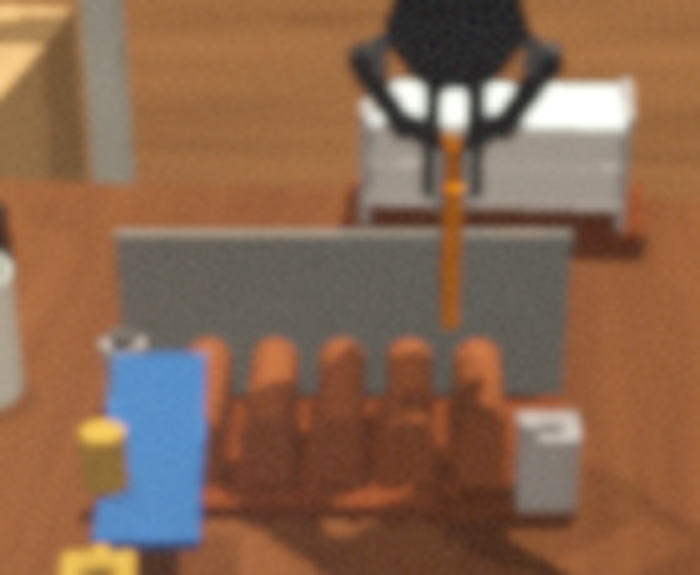

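View pics/t6.png

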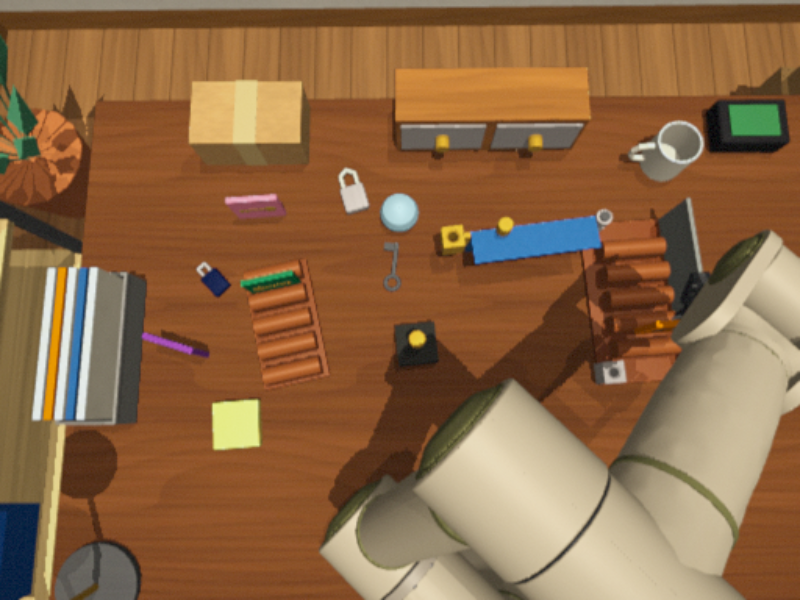

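```bash
python3 - <<'E'
from h import *
cam=load();S=cam['side']
yaw=np.radians(-86.12)
q=proj(S,box(yaw,(469.5,-287.9),[(-45,0,114.8),(-45,0,204.8),(45,0,204.8)]))
print(((q-(200,50)+.5)*5-.5).round(0))
# where slot centre at x=-55 at z 12 and z 45
B=box(yaw,(536.48,-284.),[(-55,-67.5,12),(-55,-67.5,45)])
print(((proj(S,B)-(200,50)+.5)*5-.5).round(0))
E
```

```text
[[447. 331.]
 [451. 191.]
 [448. 135.]]
[[444. 486.]
 [445. 440.]]
```

```bash
python3 - <<'E'
from h import *
cam=load();S=cam['side'];T=cam['top']
yaw=np.radians(-86.12)
B=box(yaw,(536.48,-284.),[(-55,y,35) for y in(-90,-45,0,45)])
print('side rib face', ((proj(S,B)-(200,85)+.5)*5-.5).round(1).tolist())
s=cv2.imread('pics/side2r.png').astype(float); t=cv2.imread('pics/top2r.png').astype(float)
# intensity profile along row through rib faces (crop row ~290 -> v=85+58=143)
for v in (139,140,141,142,143,144):
    print(v,[int(x) for x in s[v,244:306,2]])
E
```

```text
side rib face [[480.3, 278.9], [408.8, 278.5], [337.5, 278.0], [266.4, 277.6]]
139 [120, 133, 148, 148, 128, 115, 111, 109, 111, 110, 109, 111, 110, 112, 121, 138, 150, 145, 124, 112, 110, 109, 112, 110, 111, 110, 111, 111, 133, 150, 151, 135, 120, 113, 112, 110, 111, 110, 112, 113, 110, 116, 128, 146, 148, 129, 110, 110, 112, 112, 111, 110, 113, 112, 111, 116, 126, 145, 155, 148, 143, 146]
140 [123, 137, 152, 152, 130, 113, 110, 111, 111, 112, 110, 106, 109, 114, 121, 137, 145, 133, 118, 113, 111, 111, 111, 110, 111, 109, 111, 115, 132, 151, 154, 141, 122, 113, 109, 113, 111, 111, 112, 111, 109, 116, 129, 146, 149, 129, 112, 107, 109, 112, 110, 109, 112, 111, 110, 114, 127, 144, 154, 146, 135, 134]
141 [123, 141, 153, 151, 128, 114, 110, 109, 113, 110, 112, 110, 111, 114, 124, 138, 143, 133, 116, 113, 111, 110, 110, 111, 112, 112, 111, 117, 130, 147, 147, 131, 117, 111, 111, 111, 112, 110, 111, 112, 111, 114, 132, 149, 151, 129, 113, 109, 112, 112, 111, 113, 111, 112, 113, 113, 125, 144, 152, 143, 133, 131]
142 [124, 140, 151, 146, 126, 111, 108, 110, 110, 111, 111, 110, 111, 115, 1
[... 168 characters left out ...]
 110, 109, 113, 110, 112, 111, 113, 116, 127, 145, 153, 143, 134, 133]
143 [125, 140, 147, 139, 125, 110, 111, 110, 112, 111, 110, 111, 111, 117, 132, 149, 152, 135, 119, 112, 113, 111, 111, 110, 109, 111, 110, 116, 132, 147, 143, 126, 113, 111, 111, 110, 110, 111, 111, 112, 111, 117, 133, 147, 142, 127, 112, 110, 110, 110, 113, 111, 111, 110, 112, 117, 129, 146, 154, 143, 135, 135]
144 [127, 145, 147, 137, 122, 112, 110, 111, 106, 112, 111, 111, 113, 117, 131, 149, 147, 128, 116, 112, 112, 110, 108, 111, 110, 112, 110, 118, 132, 149, 147, 129, 113, 111, 111, 110, 112, 110, 113, 113, 111, 117, 129, 145, 145, 131, 117, 111, 110, 109, 112, 112, 110, 112, 112, 115, 127, 146, 151, 139, 134, 134]
```

```bash
python3 - <<'E'
from h import *
cam=load();S=cam['side'];T=cam['top']
for c in(S,T):
    R=cv2.Rodrigues(np.array(c['rvec']))[0]; print('cam pos',(-R.T@np.array(c['tvec'])).round(0))
yaw=np.radians(-86.12)
for z in(20,30,40):
    B=box(yaw,(536.48,-284.),[(-55,y-15.5,z) for y in(-90,-45,0)]+[(-55,y+15.5,z) for y in (-45,0,45)])
    print(z,proj(S,B).round(1).tolist())
E
```

```text
cam pos [425. 922. 674.]
cam pos [ 349.  128. 1099.]
20 [[300.4, 144.6], [286.2, 144.5], [272.0, 144.4], [276.4, 144.4], [262.2, 144.3], [248.1, 144.2]]
30 [[300.5, 141.8], [286.2, 141.7], [272.0, 141.6], [276.4, 141.7], [262.2, 141.6], [248.0, 141.5]]
40 [[300.7, 139.0], [286.3, 138.9], [272.0, 138.8], [276.5, 138.9], [262.2, 138.8], [247.9, 138.7]]
```

```bash
python3 - <<'E'
from h import *
cam=load();S=cam['side']
yaw=np.radians(-86.12)
s=cv2.imread('pics/s6r.png').astype(float)
for v in range(90,115,4): 
    d=s[v,280:300,2]-s[v,280:300,0]; print(v,[int(x) for x in d])
for z in(180,160,140,120):
  print(z,proj(S,box(yaw,(469.5,-287.9),[(-45,5,z),(-45,-5,z)])).round(2).tolist())
E
```

```text
90 [25, 23, 23, 23, 22, 21, 19, 26, 48, 99, 125, 108, 68, 34, 22, 22, 23, 24, 24, 24]
94 [44, 42, 45, 46, 44, 43, 46, 51, 81, 118, 125, 116, 87, 56, 45, 43, 42, 45, 42, 45]
98 [13, 11, 14, 12, 11, 12, 14, 30, 71, 116, 126, 100, 58, 25, 13, 12, 11, 12, 12, 10]
102 [10, 11, 10, 10, 10, 11, 15, 37, 77, 117, 120, 93, 49, 21, 12, 12, 10, 10, 10, 11]
106 [12, 10, 9, 10, 11, 10, 14, 34, 76, 116, 123, 91, 49, 16, 13, 10, 9, 10, 10, 10]
110 [11, 12, 12, 9, 11, 11, 17, 36, 74, 112, 117, 84, 39, 15, 10, 9, 8, 9, 9, 12]
114 [11, 11, 11, 11, 12, 12, 15, 33, 66, 102, 111, 80, 41, 15, 12, 11, 12, 10, 11, 11]
180 [[287.93, 95.72], [291.31, 95.73]]
160 [[287.76, 102.03], [291.1, 102.03]]
140 [[287.59, 108.21], [290.9, 108.22]]
120 [[287.42, 114.29], [290.7, 114.3]]
```

>>> {"name": "jog_arm", "arguments": {"commands": [0.05, 0, 2, 0, 0, 0, 0, 0, 2, 0, 0, 0, 0, 0, 1, 0, 0, 0, 0, 0, 1, 0, 0, 0, 0, 0, 1, 0, 0, 0]}}

```text
time: 14.8
tcp_pos: [470.2, -288.0, 106.6]
tcp_rot: [3.141, -0.001, 0.067]
wrist_force: [0.4, 0.0, -1.4]
finger_gap: 9.4
```

>>> {"name": "jog_arm", "arguments": {"commands": [0, 0, 0.5, 0, 0, 0, 0, 0, 0.5, 0, 0, 0, 0, 0, 0.5, 0, 0, 0, 0, 0, 0.5, 0, 0, 0, 0, 0, 0.5, 0, 0, 0]}}

```text
time: 15.3
tcp_pos: [470.1, -287.9, 81.6]
tcp_rot: [3.141, -0.0, 0.067]
wrist_force: [-0.6, 0.3, -2.0]
finger_gap: 9.4
```

>>> {"name": "jog_arm", "arguments": {"commands": [0, 0, 0.3, 0, 0, 0, 0, 0, 0.2, 0, 0, 0, 0, 0, 0.1, 0, 0, 0, 0, 0, 0.1, 0, 0, 0, 0, 0, 0, 0, 0, 0]}}

```text
time: 15.8
tcp_pos: [470.0, -287.8, 74.8]
tcp_rot: [3.142, -0.0, 0.067]
wrist_force: [0.2, -0.4, -0.6]
finger_gap: 9.3
```

>>> {"name": "jog_arm", "arguments": {"commands": [0, 0, 0, 0, 0, 0, 0, 0, 0, 0, 0, 0, 0, 0, 0, 0, 0, 0, 0, 0, 0, 0, 0, 0], "grip": 0.2}}

```text
time: 16.2
tcp_pos: [470.0, -287.9, 74.9]
tcp_rot: [3.141, -0.0, 0.067]
wrist_force: [-0.3, -0.7, -0.2]
finger_gap: 51.4
```

>>> {"name": "jog_arm", "arguments": {"commands": [0, 0, -3, 0, 0, 0, 0, 0, -5, 0, 0, 0, 0, 0, -5, 0, 0, 0, 0, 0, -3, 0, 0, 0, 0, 0, 0, 0, 0, 0]}}

```text
time: 16.7
tcp_pos: [471.1, -288.8, 239.4]
tcp_rot: [3.135, -0.006, 0.067]
wrist_force: [-0.1, 1.0, -1.4]
finger_gap: 51.1
```

>>> {"name": "jog_arm", "arguments": {"commands": [0, 0, 0, 0, 0, 0, 0, 0, 0, 0, 0, 0, 0, 0, 0, 0, 0, 0]}}

```text
time: 17.0
tcp_pos: [469.7, -287.6, 233.4]
tcp_rot: [-3.14, 0.002, 0.067]
wrist_force: [-0.6, -0.1, 0.0]
finger_gap: 51.1
```

```bash
python3 - <<'E'
from rig import *
from h import *
from plan import plan
p=grab_frame("side"); crop(p["img"],200,50,340,165,5,'pics/s7.png'); cv2.imwrite('pics/s7r.png',p["img"])
p=grab_frame("top"); crop(p["img"],130,130,260,260,5,'pics/t7.png');cv2.imwrite('pics/t7r.png',p["img"])
plan([(562.5,369,170,11.7,14)])
E
```

```text
now [ 469.8 -287.7  233.9] [-1.799e+02  1.000e-01  3.900e+00] gap 51.2 F [-0.4 -0.4  0.4] t 17.1
1,-4.65,0.45,0,0,-0.6, 1,-4.6,0.45,0,0,-0.5, 1.05,-4.65,0.45,0,0,-0.6, 1.15,-4.6,0.5,0,0,-0.5, 1.15,-4.6,0.45,0,0,-0.6
1.2,-4.55,0.45,0,0,-0.6, 1.25,-4.6,0.45,0,0,-0.5, 1.25,-4.55,0.45,0,0,-0.6, 1.35,-4.55,0.45,0,0,-0.5, 1.4,-4.5,0.45,0,0,-0.6
1.4,-4.55,0.45,0,0,-0.6, 1.5,-4.5,0.5,0,0,-0.5, 1.5,-4.45,0.45,0,0,-0.6, 1.55,-4.5,0.45,0,0,-0.5
end [562.6 369.  169.9] 11.7
```

View pics/s7.png

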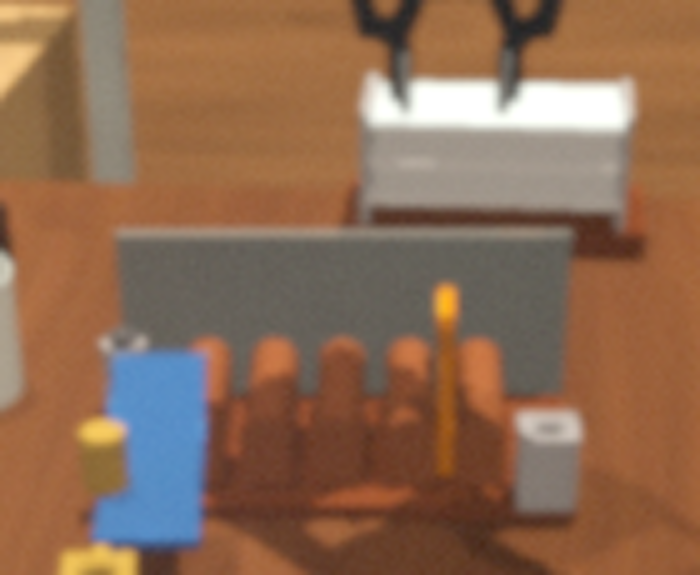

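View pics/t7.png

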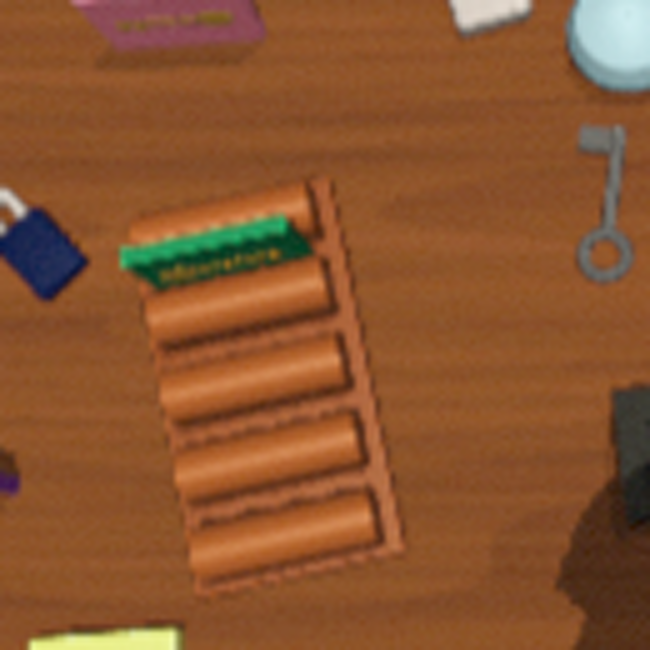

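The orange plate stands in its bay slot (side crop 446,380). The caddy and the green plate (top crop 205,240) have not moved. Next is the green plate.

>>> {"name": "jog_arm", "arguments": {"commands": [1, -4.65, 0.45, 0, 0, -0.6, 1, -4.6, 0.45, 0, 0, -0.5, 1.05, -4.65, 0.45, 0, 0, -0.6, 1.15, -4.6, 0.5, 0, 0, -0.5, 1.15, -4.6, 0.45, 0, 0, -0.6]}}

```text
time: 17.6
tcp_pos: [503.1, -51.2, 211.3]
tcp_rot: [-3.141, 0.0, 0.116]
wrist_force: [0.3, 0.1, -0.6]
finger_gap: 51.1
```

>>> {"name": "jog_arm", "arguments": {"commands": [1.2, -4.55, 0.45, 0, 0, -0.6, 1.25, -4.6, 0.45, 0, 0, -0.5, 1.25, -4.55, 0.45, 0, 0, -0.6, 1.35, -4.55, 0.45, 0, 0, -0.5, 1.4, -4.5, 0.45, 0, 0, -0.6]}}

```text
time: 18.1
tcp_pos: [536.2, 183.2, 188.8]
tcp_rot: [3.142, 0.0, 0.166]
wrist_force: [1.8, -0.1, 0.3]
finger_gap: 51.1
```

>>> {"name": "jog_arm", "arguments": {"commands": [1.4, -4.55, 0.45, 0, 0, -0.6, 1.5, -4.5, 0.5, 0, 0, -0.5, 1.5, -4.45, 0.45, 0, 0, -0.6, 1.55, -4.5, 0.45, 0, 0, -0.5, 0, 0, 0, 0, 0, 0]}}

```text
time: 18.6
tcp_pos: [561.4, 373.5, 168.1]
tcp_rot: [-3.141, 0.003, 0.209]
wrist_force: [-0.4, -0.8, -0.9]
finger_gap: 51.3
```

>>> {"name": "jog_arm", "arguments": {"commands": [0, 0, 0, 0, 0, 0, 0, 0, 0, 0, 0, 0, 0, 0, 0, 0, 0, 0, 0, 0, 0, 0, 0, 0, 0, 0, 0, 0, 0, 0]}}

```text
time: 19.1
tcp_pos: [562.9, 368.3, 171.2]
tcp_rot: [-3.142, -0.0, 0.203]
wrist_force: [0.6, 0.3, 0.1]
finger_gap: 51.3
```

```bash
python3 - <<'E'
from rig import *
from h import *
from plan import plan
p=grab_frame("side"); crop(p["img"],160,190,360,330,4,'pics/s8.png'); cv2.imwrite('pics/s8r.png',p["img"])
plan([(562.5,370,110,11.7,3)])
E
```

```text
now [562.9 368.4 171.1] [-180.    -0.    11.6] gap 51.5 F [0.6 0.2 0.2] t 19.15
0,-0.05,2.05,0,0,0, 0,-0.05,2,0,0,-0.1, 0,-0.05,2.05,0,0,0
end [562.6 369.9 110.1] 11.7
```

View pics/s8.png

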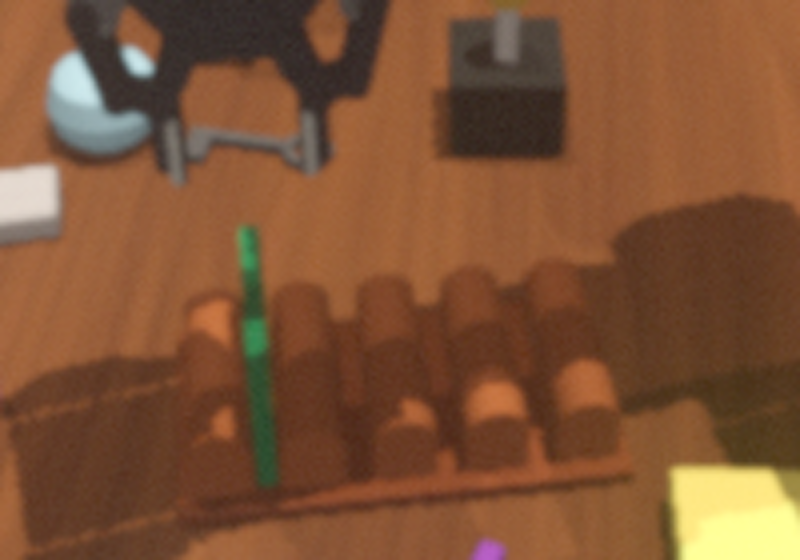

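>>> {"name": "jog_arm", "arguments": {"commands": [0, -0.15, 2, 0, 0, -0.1, 0, 0, 2.5, 0, 0, 0, 0, 0, 2.4, 0, 0, 0, 0, 0, 2, 0, 0, 0, 0, 0, 1, 0, 0, 0]}}

```text
time: 19.65
tcp_pos: [561.8, 369.9, 69.9]
tcp_rot: [3.141, 0.003, 0.205]
wrist_force: [-0.2, 0.6, 0.4]
finger_gap: 51.4
```

>>> {"name": "jog_arm", "arguments": {"commands": [0, 0, 0, 0, 0, 0, 0, 0, 0, 0, 0, 0, 0, 0, 0, 0, 0, 0, 0, 0, 0, 0, 0, 0]}}

```text
time: 20.05
tcp_pos: [562.8, 370.5, 72.9]
tcp_rot: [-3.141, -0.002, 0.205]
wrist_force: [0.6, -0.6, 0.7]
finger_gap: 50.7
```

>>> {"name": "jog_arm", "arguments": {"commands": [0, 0, 0, 0, 0, 0, 0, 0, 0, 0, 0, 0, 0, 0, 0, 0, 0, 0, 0, 0, 0, 0, 0, 0, 0, 0, 0, 0, 0, 0], "grip": -1, "force": 40}}

```text
time: 20.55
tcp_pos: [562.5, 370.4, 72.0]
tcp_rot: [-3.142, -0.0, 0.205]
wrist_force: [-0.2, -0.2, 1.9]
finger_gap: 9.4
```

>>> {"name": "jog_arm", "arguments": {"commands": [0, 0, 0, 0, 0, 0, 0, 0, 0, 0, 0, 0, 0, 0, 0, 0, 0, 0, 0, 0, 0, 0, 0, 0]}}

```text
time: 20.95
tcp_pos: [562.5, 370.4, 72.0]
tcp_rot: [-3.142, -0.0, 0.205]
wrist_force: [-0.3, 0.3, 2.8]
finger_gap: 9.5
```

>>> {"name": "jog_arm", "arguments": {"commands": [0, 0, -2, 0, 0, 0, 0, 0, -3.5, 0, 0, 0, 0, 0, -4.5, 0, 0, 0, 0, 0, -4.5, 0, 0, 0, 0, 0, -2, 0, 0, 0]}}

```text
time: 21.45
tcp_pos: [563.0, 370.7, 241.2]
tcp_rot: [-3.14, -0.006, 0.205]
wrist_force: [0.7, -0.1, -1.2]
finger_gap: 9.5
```

>>> {"name": "jog_arm", "arguments": {"commands": [0, 0, 0, 0, 0, 0, 0, 0, 0, 0, 0, 0, 0, 0, 0, 0, 0, 0]}}

```text
time: 21.75
tcp_pos: [561.8, 370.0, 234.1]
tcp_rot: [3.141, 0.004, 0.205]
wrist_force: [0.5, 0.2, -1.1]
finger_gap: 9.4
```

```bash
python3 - <<'E'
from plan import *
plan([(559.3,-282,237,3.9,16),(559.3,-282,177,3.9,3)],start=(562.5,370.4,237,11.75))
E
```

```text
-0.85,4,0,0,0,0.5, -0.8,4,0,0,0,0.5, -0.8,4,0,0,0,0.5, -0.75,4,0,0,0,0.5, -0.7,4,0,0,0,0.5
-0.7,4.05,0,0,0,0.4, -0.6,4,0,0,0,0.5, -0.65,4.05,0,0,0,0.5, -0.55,4,0,0,0,0.5, -0.55,4.05,0,0,0,0.5
-0.5,4.05,0,0,0,0.5, -0.5,4.05,0,0,0,0.5, -0.4,4.05,0,0,0,0.5, -0.4,4.05,0,0,0,0.5, -0.4,4.1,0,0,0,0.5
-0.3,4.05,0,0,0,0.4, 0,0,2,0,0,0, 0,0,2,0,0,0, 0,0,2,0,0,0
end [ 559.4 -282.   177. ] 3.9
```

>>> {"name": "jog_arm", "arguments": {"commands": [-0.85, 4, 0, 0, 0, 0.5, -0.8, 4, 0, 0, 0, 0.5, -0.8, 4, 0, 0, 0, 0.5, -0.75, 4, 0, 0, 0, 0.5, -0.7, 4, 0, 0, 0, 0.5]}}

```text
time: 22.25
tcp_pos: [560.6, 164.9, 235.1]
tcp_rot: [-3.141, 0.003, 0.161]
wrist_force: [1.4, 0.6, -1.6]
finger_gap: 9.6
```

>>> {"name": "jog_arm", "arguments": {"commands": [-0.7, 4.05, 0, 0, 0, 0.4, -0.6, 4, 0, 0, 0, 0.5, -0.65, 4.05, 0, 0, 0, 0.5, -0.55, 4, 0, 0, 0, 0.5, -0.55, 4.05, 0, 0, 0, 0.5]}}

```text
time: 22.75
tcp_pos: [559.7, -38.7, 235.2]
tcp_rot: [-3.14, 0.003, 0.119]
wrist_force: [0.9, 0.2, -0.8]
finger_gap: 9.0
```

>>> {"name": "jog_arm", "arguments": {"commands": [-0.5, 4.05, 0, 0, 0, 0.5, -0.5, 4.05, 0, 0, 0, 0.5, -0.4, 4.05, 0, 0, 0, 0.5, -0.4, 4.05, 0, 0, 0, 0.5, -0.4, 4.1, 0, 0, 0, 0.5]}}

```text
time: 23.25
tcp_pos: [558.6, -242.8, 235.0]
tcp_rot: [-3.14, 0.002, 0.076]
wrist_force: [1.2, 0.1, -1.1]
finger_gap: 9.3
```

>>> {"name": "jog_arm", "arguments": {"commands": [-0.3, 4.05, 0, 0, 0, 0.4, 0, 0, 2, 0, 0, 0, 0, 0, 2, 0, 0, 0, 0, 0, 2, 0, 0, 0, 0, 0, 0, 0, 0, 0]}}

```text
time: 23.75
tcp_pos: [557.9, -281.1, 172.4]
tcp_rot: [-3.136, 0.006, 0.069]
wrist_force: [-0.2, 0.5, -0.9]
finger_gap: 9.6
```

>>> {"name": "jog_arm", "arguments": {"commands": [0, 0, 0, 0, 0, 0, 0, 0, 0, 0, 0, 0, 0, 0, 0, 0, 0, 0, 0, 0, 0, 0, 0, 0, 0, 0, 0, 0, 0, 0]}}

```text
time: 24.25
tcp_pos: [559.5, -282.1, 177.2]
tcp_rot: [3.141, -0.0, 0.069]
wrist_force: [-0.3, 0.7, -1.7]
finger_gap: 9.2
```

```bash
python3 - <<'E'
from rig import *
from h import *
cam=load();S=cam['side']
s=observe();P=s["tcp_pos"];print(P,np.degrees(s["tcp_rot"]))
p=grab_frame("side"); crop(p["img"],200,50,340,165,5,'pics/s9.png')
yaw=np.radians(-86.12); zb=P[2]-62
A=box(yaw,P[:2],[(-45,5,zb+20),(-45,-5,zb+20),(-45,5,zb),(-45,-5,zb)]); q=proj(S,A); print(q.round(2).tolist())
im=p["img"].astype(float)
for v in (int(q[0,1])-3,int(q[0,1]),int(q[0,1])+3): print(v,[int(x) for x in (im[v,255:280,1]-im[v,255:280,2])])
E
```

```text
[ 559.47067914 -282.05565142  177.17725653] [ 1.79977592e+02 -2.61202579e-02  3.96249478e+00]
[[257.84, 109.57], [261.12, 109.58], [257.94, 115.6], [261.2, 115.61]]
106 [-4, -3, -1, 6, 22, 32, 26, 11, 1, -4, -2, -4, -3, -4, -4, -4, -2, -3, -3, -3, -3, -4, -4, -3, -4]
109 [-2, -6, -1, 7, 23, 31, 26, 12, 1, -2, -4, -2, -1, -5, -4, -3, -3, -3, -4, -4, -2, -3, -5, -2, -4]
112 [-4, -4, -5, 7, 19, 31, 23, 11, 0, -3, -4, -4, -4, -4, -5, -3, -4, -3, -6, -4, -2, -3, -4, -2, -5]
```

View pics/s9.png

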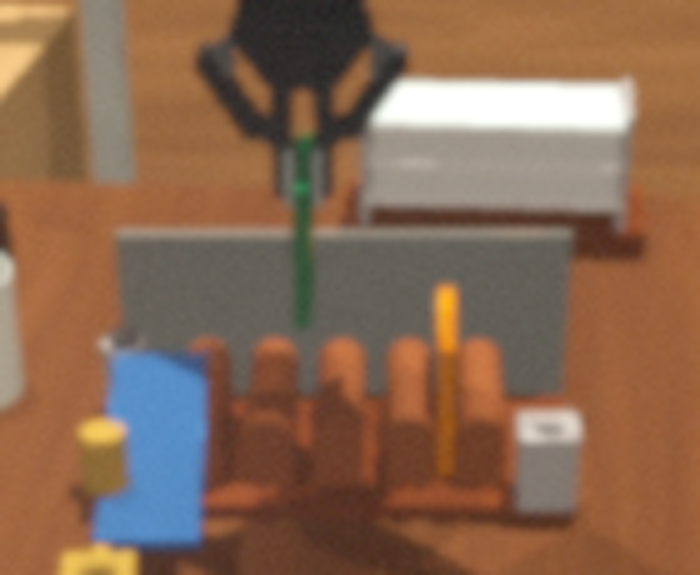

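>>> {"name": "jog_arm", "arguments": {"commands": [0.06, 0, 2, 0, 0, 0, 0, 0, 2, 0, 0, 0, 0, 0, 1, 0, 0, 0, 0, 0, 1, 0, 0, 0, 0, 0, 1, 0, 0, 0]}}

```text
time: 24.8
tcp_pos: [560.2, -282.2, 106.8]
tcp_rot: [3.141, -0.001, 0.069]
wrist_force: [-0.2, -0.2, -1.5]
finger_gap: 9.4
```

>>> {"name": "jog_arm", "arguments": {"commands": [0, 0, 0.5, 0, 0, 0, 0, 0, 0.5, 0, 0, 0, 0, 0, 0.5, 0, 0, 0, 0, 0, 0.5, 0, 0, 0, 0, 0, 0.5, 0, 0, 0]}}

```text
time: 25.3
tcp_pos: [560.0, -282.1, 81.6]
tcp_rot: [3.141, -0.0, 0.069]
wrist_force: [-0.2, -0.3, -1.7]
finger_gap: 9.6
```

>>> {"name": "jog_arm", "arguments": {"commands": [0, 0, 0.3, 0, 0, 0, 0, 0, 0.2, 0, 0, 0, 0, 0, 0.1, 0, 0, 0, 0, 0, 0.1, 0, 0, 0, 0, 0, 0, 0, 0, 0]}}

```text
time: 25.8
tcp_pos: [560.0, -282.0, 74.8]
tcp_rot: [3.142, -0.0, 0.069]
wrist_force: [-0.2, -0.6, -1.2]
finger_gap: 9.0
```

>>> {"name": "jog_arm", "arguments": {"commands": [0, 0, 0, 0, 0, 0, 0, 0, 0, 0, 0, 0, 0, 0, 0, 0, 0, 0, 0, 0, 0, 0, 0, 0], "grip": 0.2}}

```text
time: 26.2
tcp_pos: [560.0, -282.1, 74.9]
tcp_rot: [3.141, -0.0, 0.069]
wrist_force: [0.0, 0.6, -0.2]
finger_gap: 51.3
```

>>> {"name": "jog_arm", "arguments": {"commands": [0, 0, -3, 0, 0, 0, 0, 0, -5, 0, 0, 0, 0, 0, -5, 0, 0, 0, 0, 0, -3, 0, 0, 0, 0, 0, 0, 0, 0, 0]}}

```text
time: 26.7
tcp_pos: [561.2, -282.8, 240.1]
tcp_rot: [3.136, -0.007, 0.069]
wrist_force: [0.2, 0.3, 0.2]
finger_gap: 51.1
```

>>> {"name": "jog_arm", "arguments": {"commands": [0, 0, 0, 0, 0, 0, 0, 0, 0, 0, 0, 0, 0, 0, 0, 0, 0, 0, 0, 0, 0, 0, 0, 0, 0, 0, 0, 0, 0, 0]}}

```text
time: 27.2
tcp_pos: [559.9, -282.0, 234.3]
tcp_rot: [-3.141, 0.001, 0.069]
wrist_force: [-0.1, -0.0, 0.1]
finger_gap: 51.5
```

```bash
python3 - <<'E'
from rig import *
from h import *
from plan import plan
p=grab_frame("side"); crop(p["img"],200,60,340,180,5,'pics/s10.png')
p=grab_frame("top"); crop(p["img"],240,110,400,250,5,'pics/t10.png')
plan([(640.4,-34,175,7,7)])
E
```

```text
now [ 560.  -282.   234.6] [-180.    0.    4.] gap 51.4 F [ 0.4  0.5 -0.5] t 27.3
1.4,-3.45,0.85,0,0,-0.4, 1.4,-3.45,0.85,0,0,-0.5, 1.45,-3.45,0.85,0,0,-0.4, 1.45,-3.4,0.85,0,0,-0.4, 1.5,-3.4,0.85,0,0,-0.5
1.55,-3.4,0.85,0,0,-0.4, 1.55,-3.4,0.85,0,0,-0.4
end [640.6 -34.  175.1] 7.0
```

View pics/s10.png

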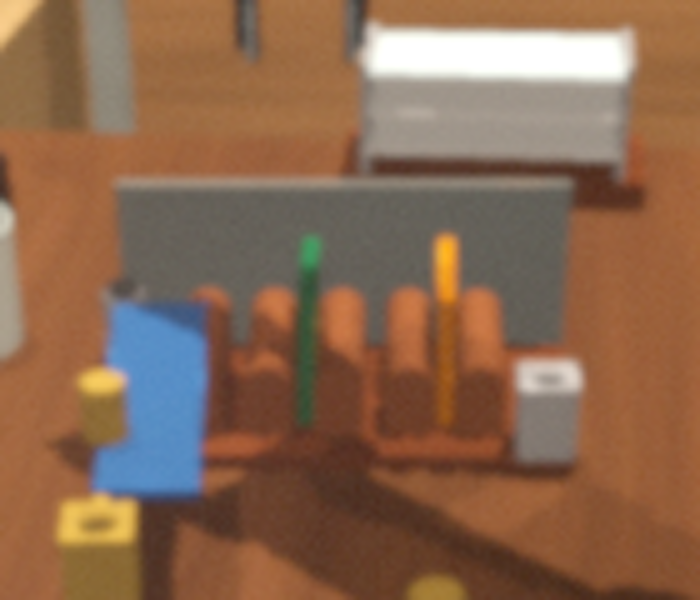

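View pics/t10.png

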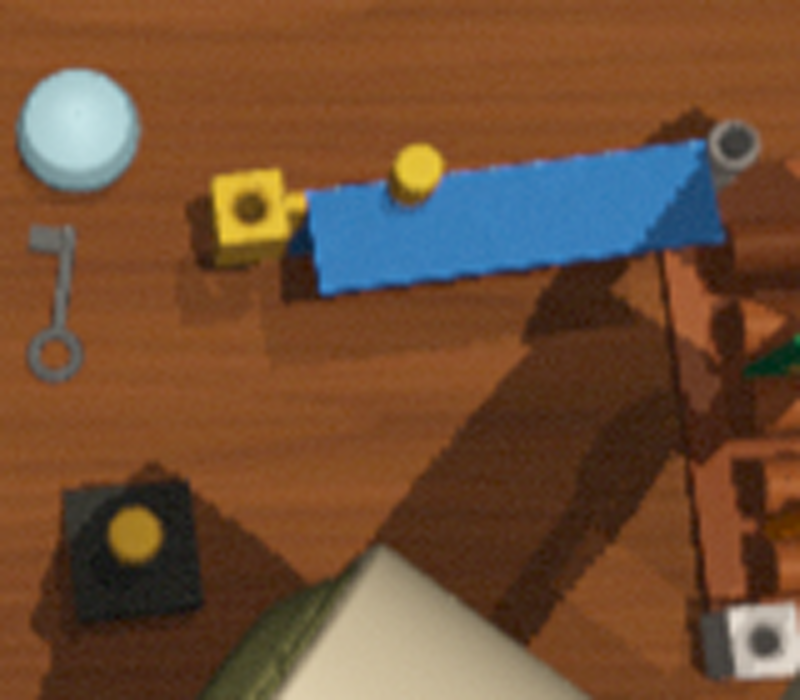

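>>> {"name": "jog_arm", "arguments": {"commands": [1.4, -3.45, 0.85, 0, 0, -0.4, 1.4, -3.45, 0.85, 0, 0, -0.5, 1.45, -3.45, 0.85, 0, 0, -0.4, 1.45, -3.4, 0.85, 0, 0, -0.4, 1.5, -3.4, 0.85, 0, 0, -0.5]}}

```text
time: 27.8
tcp_pos: [617.6, -103.6, 192.0]
tcp_rot: [3.142, -0.0, 0.108]
wrist_force: [0.5, 0.0, -0.7]
finger_gap: 51.4
```

>>> {"name": "jog_arm", "arguments": {"commands": [1.55, -3.4, 0.85, 0, 0, -0.4, 1.55, -3.4, 0.85, 0, 0, -0.4, 0, 0, 0, 0, 0, 0, 0, 0, 0, 0, 0, 0, 0, 0, 0, 0, 0, 0]}}

```text
time: 28.3
tcp_pos: [640.6, -35.0, 175.6]
tcp_rot: [3.141, -0.0, 0.12]
wrist_force: [0.2, -0.2, -0.1]
finger_gap: 51.1
```

```bash
python3 - <<'E'
from rig import *
from h import *
cam=load();T=cam['top'];S=cam['side']
f=lambda o,s,p:[np.array(o)+(np.array(p)+.5)/s-.5]
print('knob',back(T,f((240,110),5,(417,171)),152).round(1),back(S,f((200,60),5,(102,381)),152).round(1))
print('door knuckle',back(T,f((240,110),5,(251,207)),118).round(1),back(S,f((200,60),5,(98,522)),118).round(1))
print('hinge',back(T,f((240,110),5,(735,143)),118).round(1))
s=observe();print(s["tcp_pos"],np.degrees(s["tcp_rot"]))
E
```

```text
knob [[637.9 -31.8 152. ]] [[639.1 -32.1 152. ]]
door knuckle [[629.2  50.9 118. ]] [[627.8  52.7 118. ]]
hinge [[ 662.5 -206.9  118. ]]
[640.5803232  -35.03504829 175.60029948] [ 1.79975541e+02 -2.12784712e-02  6.90175740e+00]
```

>>> {"name": "jog_arm", "arguments": {"commands": [-0.15, -0.3, 1, 0, 0, 0, 0, 0, 2, 0, 0, 0, 0, 0, 1.9, 0, 0, 0, 0, 0, 0, 0, 0, 0, 0, 0, 0, 0, 0, 0]}}

```text
time: 28.8
tcp_pos: [638.7, -31.7, 126.5]
tcp_rot: [-3.142, 0.0, 0.121]
wrist_force: [-0.1, 0.3, -0.0]
finger_gap: 51.4
```

>>> {"name": "jog_arm", "arguments": {"commands": [0, 0, 0, 0, 0, 0, 0, 0, 0, 0, 0, 0, 0, 0, 0, 0, 0, 0, 0, 0, 0, 0, 0, 0, 0, 0, 0, 0, 0, 0], "grip": -1, "force": 25}}

```text
time: 29.3
tcp_pos: [639.3, -31.5, 127.5]
tcp_rot: [3.141, -0.002, 0.121]
wrist_force: [0.3, -0.4, 6.0]
finger_gap: 23.0
```

>>> {"name": "jog_arm", "arguments": {"commands": [0, 0, 0, 0, 0, 0, 0, 0, 0, 0, 0, 0, 0, 0, 0, 0, 0, 0, 0, 0, 0, 0, 0, 0]}}

```text
time: 29.7
tcp_pos: [639.3, -31.5, 127.5]
tcp_rot: [3.141, -0.002, 0.121]
wrist_force: [-1.1, -0.5, 5.9]
finger_gap: 23.0
```

>>> {"name": "jog_arm", "arguments": {"commands": [-0.61, 0.01, 0, 0, 0, -2, -0.92, 0.02, 0, 0, 0, -3, -1.22, 0.04, 0, 0, 0, -4, -1.22, 0.04, 0, 0, 0, -4, -1.22, 0.05, 0, 0, 0, -4]}}

```text
time: 30.2
tcp_pos: [589.4, -45.9, 127.5]
tcp_rot: [3.139, -0.002, 0.421]
wrist_force: [3.1, -5.3, 3.9]
finger_gap: 23.0
```

>>> {"name": "jog_arm", "arguments": {"commands": [-1.22, 0.04, 0, 0, 0, -4, -1.22, 0.04, 0, 0, 0, -4, -1.22, 0.04, 0, 0, 0, -4, -1.22, 0.04, 0, 0, 0, -4, -1.22, 0.05, 0, 0, 0, -4]}}

```text
time: 30.7
tcp_pos: [539.5, -80.3, 127.5]
tcp_rot: [3.136, -0.002, 0.77]
wrist_force: [6.0, -6.0, 2.5]
finger_gap: 23.3
```

>>> {"name": "jog_arm", "arguments": {"commands": [-1.22, 0.04, 0, 0, 0, -4, -1.22, 0.04, 0, 0, 0, -4, -1.22, 0.04, 0, 0, 0, -4, -1.22, 0.04, 0, 0, 0, -4, -1.22, 0.05, 0, 0, 0, -4]}}

```text
time: 31.2
tcp_pos: [504.3, -129.5, 127.5]
tcp_rot: [3.135, 0.0, 1.118]
wrist_force: [8.7, -5.0, -0.3]
finger_gap: 23.0
```

```bash
python3 - <<'E'
from rig import *
from h import *
s=observe();p=s["tcp_pos"];h=np.array([661.6,-207.4])
d=p[:2]-h; print(np.hypot(*d),np.degrees(np.arctan2(d[1],d[0])),np.degrees(s["tcp_rot"]),s["wrist_force"],s["finger_gap"])
E
```

```text
175.57400518307267 153.65829088703921 [1.79637233e+02 1.79807993e-03 6.40770350e+01] [ 8.66035419 -4.99065858 -0.29472292] 23.039115410553666
```

>>> {"name": "jog_arm", "arguments": {"commands": [-1.22, 0.04, 0, 0, 0, -4, -1.22, 0.04, 0, 0, 0, -4, -1.22, 0.04, 0, 0, 0, -4, -1.22, 0.04, 0, 0, 0, -4, -1.22, 0.05, 0, 0, 0, -4]}}

```text
time: 31.7
tcp_pos: [487.8, -187.7, 127.5]
tcp_rot: [3.135, 0.002, 1.467]
wrist_force: [11.2, -2.0, 0.8]
finger_gap: 23.3
```

>>> {"name": "jog_arm", "arguments": {"commands": [-0.92, 0.02, 0, 0, 0, -3, -0.92, 0.02, 0, 0, 0, -3, -0.61, 0.01, 0, 0, 0, -2, 0, 0, 0, 0, 0, 0, 0, 0, 0, 0, 0, 0]}}

```text
time: 32.2
tcp_pos: [487.0, -211.8, 127.5]
tcp_rot: [3.135, 0.003, 1.604]
wrist_force: [9.7, -2.4, 1.1]
finger_gap: 23.0
```

```bash
python3 - <<'E'
from rig import *
from h import *
s=observe();p=s["tcp_pos"];h=np.array([661.6,-207.4])
d=p[:2]-h; print(np.hypot(*d),np.degrees(np.arctan2(d[1],d[0]))%360,np.degrees(s["tcp_rot"]),s["wrist_force"],s["finger_gap"])
E
```

```text
174.63310775907803 181.43590434626705 [1.79649272e+02 1.56043055e-01 9.18876133e+01] [ 9.71976781 -2.42349466  1.06394434] 23.022352671310543
```

>>> {"name": "jog_arm", "arguments": {"commands": [-0.3, 0, 0, 0, 0, -1, -0.3, 0, 0, 0, 0, -1, 0, 0, 0, 0, 0, 0]}}

```text
time: 32.5
tcp_pos: [487.1, -217.5, 127.5]
tcp_rot: [3.136, 0.002, 1.64]
wrist_force: [9.0, 0.1, 2.8]
finger_gap: 23.5
```

>>> {"name": "jog_arm", "arguments": {"commands": [-0.1, 0, 0, 0, 0, -0.3, 0, 0, 0, 0, 0, 0]}}

```text
time: 32.7
tcp_pos: [487.2, -217.8, 127.5]
tcp_rot: [3.136, 0.001, 1.645]
wrist_force: [9.1, 2.0, 3.5]
finger_gap: 23.6
```

>>> {"name": "jog_arm", "arguments": {"commands": [-0.1, 0, 0, 0, 0, -0.3, 0, 0, 0, 0, 0, 0]}}

```text
time: 32.9
tcp_pos: [487.2, -217.9, 127.5]
tcp_rot: [3.137, -0.001, 1.65]
wrist_force: [8.0, 8.0, 6.4]
finger_gap: 23.3
```

>>> {"name": "jog_arm", "arguments": {"commands": [-0.1, 0, 0, 0, 0, 0, 0, 0, 0, 0, 0, 0]}}

```text
time: 33.1
tcp_pos: [487.2, -217.9, 127.4]
tcp_rot: [3.137, -0.002, 1.65]
wrist_force: [8.2, 12.4, 7.5]
finger_gap: 23.1
```

>>> {"name": "jog_arm", "arguments": {"commands": [0, 0, 0, 0, 0, 0, 0, 0, 0, 0, 0, 0, 0, 0, 0, 0, 0, 0, 0, 0, 0, 0, 0, 0], "grip": 0.2}}

```text
time: 33.5
tcp_pos: [485.3, -220.0, 126.2]
tcp_rot: [-3.141, 0.0, 1.65]
wrist_force: [-1.0, -0.3, -0.2]
finger_gap: 51.3
```

>>> {"name": "jog_arm", "arguments": {"commands": [0, 0, -2, 0, 0, 0, 0, 0, -4, 0, 0, 0, 0, 0, -5, 0, 0, 0, 0, 0, 0, 0, 0, 0, 0, 0, 0, 0, 0, 0]}}

```text
time: 34.0
tcp_pos: [485.6, -220.0, 236.8]
tcp_rot: [3.14, 0.001, 1.65]
wrist_force: [0.4, -0.8, -1.1]
finger_gap: 51.2
```

```bash
python3 - <<'E'
from rig import *
from h import *
p=grab_frame("side"); crop(p["img"],200,60,340,180,5,'pics/s11.png');cv2.imwrite('pics/s11r.png',p["img"])
p=grab_frame("top"); crop(p["img"],240,110,400,250,5,'pics/t11.png');cv2.imwrite('pics/t11r.png',p["img"])
s=observe();print(s["tcp_pos"],np.degrees(s["tcp_rot"]),s["joint_pos"])
E
```

```text
[ 485.00189899 -219.5952813   235.02573924] [-1.79899467e+02 -8.19987425e-02  9.45483606e+01] [-6.45332474e-01  3.27735614e-01  1.46756477e+00 -9.40140222e-05
  1.34855468e+00 -2.29549310e+00]
```

View pics/s11.png

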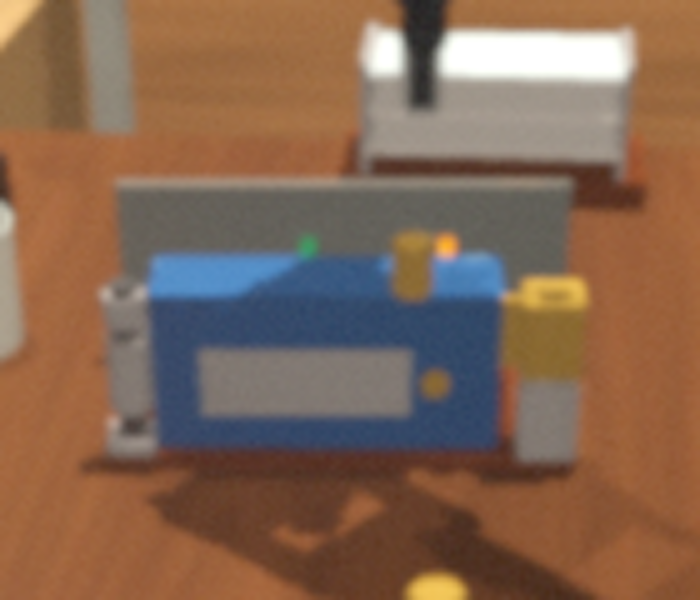

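View pics/t11.png

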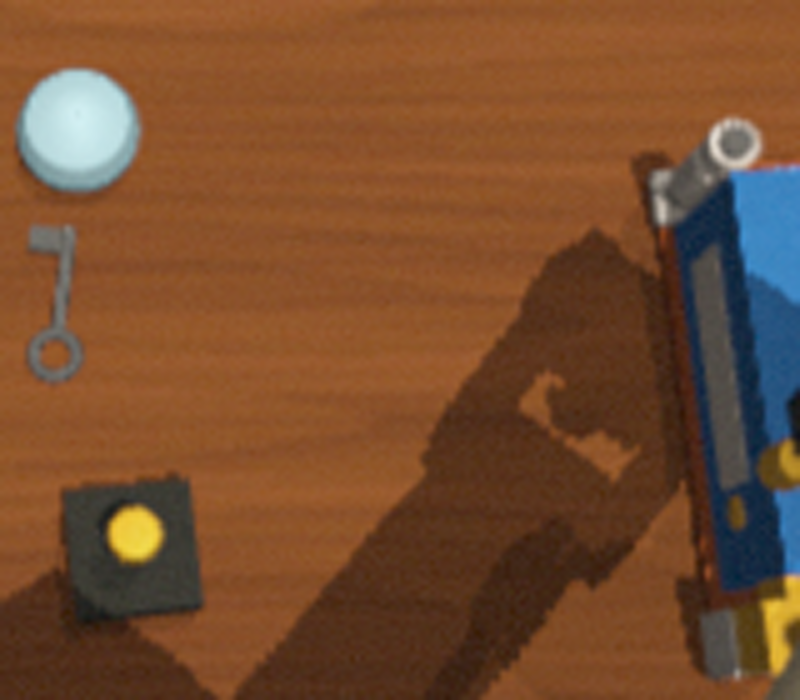

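```bash
python3 - <<'E'
from h import *
cam=load();T=cam['top'];S=cam['side']
s=cv2.imread('pics/s11r.png');t=cv2.imread('pics/t11r.png')
crop(s,255,165,320,240,8,'pics/s12.png');crop(t,245,195,295,240,12,'pics/t12.png')
E
```

```text
(no output)
```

View pics/s12.png

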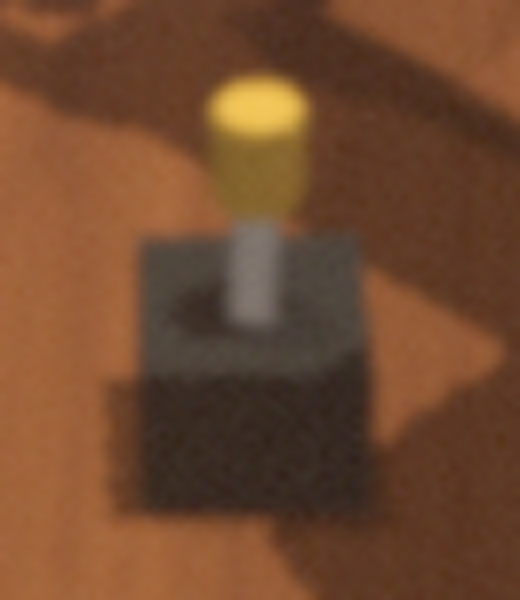

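View pics/t12.png

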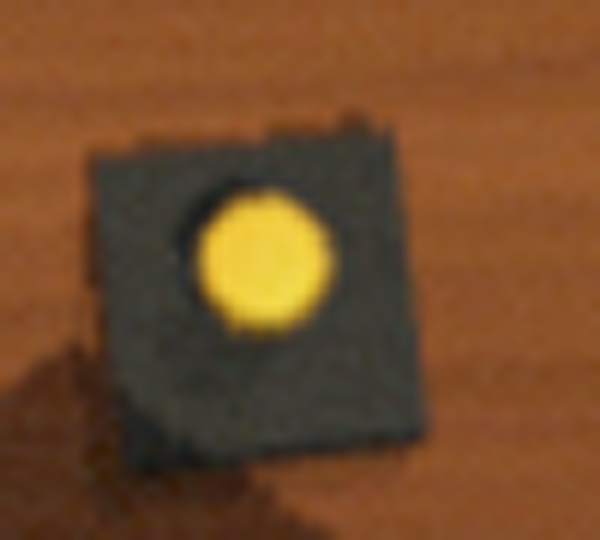

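```bash
python3 - <<'E'
from h import *
cam=load();T=cam['top'];S=cam['side']
f=lambda o,s,p:[np.array(o)+(np.array(p)+.5)/s-.5]
print('head top', back(T,f((245,195),12,(265,260)),128).round(1),back(S,f((255,165),8,(259,106)),128).round(1))
print('shaft at stand (front edge)',back(S,f((255,165),8,(255,320)),55).round(1))
print('stand top corners',back(T,f((245,195),12,[(92,155),(390,128),(425,440),(128,470)][0]),55).round(1),[back(T,f((245,195),12,q),55).round(1).tolist() for q in[(390,128),(425,440),(128,470)]])
print('stand side corners',[back(S,f((255,165),8,q),55).round(1).tolist() for q in[(140,240),(357,235),(368,360),(145,378)]])
print('door knuckle',back(S,f((200,60),5,(555,293)),118).round(1))
E
```

```text
head top [[455.3 113.9 128. ]] [[454.3 115.  128. ]]
shaft at stand (front edge) [[453.3 123.   55. ]]
stand top corners [[487.7 152.2  55. ]] [[[493.5, 84.0, 55.0]], [[422.3, 77.1, 55.0]], [[416.0, 144.2, 55.0]]]
stand side corners [[[491.4, 85.2, 55.0]], [[423.7, 76.6, 55.0]], [[418.6, 139.5, 55.0]], [[484.3, 154.0, 55.0]]]
door knuckle [[ 400.9 -225.2  118. ]]
```

```bash
python3 - <<'E'
from plan import *
plan([(454.8,114.5,180,90,9)])
E
```

```text
now [ 485.  -219.6  235. ] [-1.799e+02 -1.000e-01  9.450e+01] gap 51.5 F [ 0.1  0.4 -0.1] t 34.1
3.75,-0.05,0.6,0,0,0.5, 3.7,-0.05,0.6,0,0,0.5, 3.75,-0.1,0.65,0,0,0.5, 3.7,-0.15,0.6,0,0,0.5, 3.75,-0.2,0.6,0,0,0.5
3.7,-0.2,0.6,0,0,0.5, 3.7,-0.2,0.65,0,0,0.5, 3.75,-0.3,0.6,0,0,0.5, 3.7,-0.3,0.6,0,0,0.5
end [454.6 114.5 180. ] 90.0
```

>>> {"name": "jog_arm", "arguments": {"commands": [3.75, -0.05, 0.6, 0, 0, 0.5, 3.7, -0.05, 0.6, 0, 0, 0.5, 3.75, -0.1, 0.65, 0, 0, 0.5, 3.7, -0.15, 0.6, 0, 0, 0.5, 3.75, -0.2, 0.6, 0, 0, 0.5], "grip": 0.35}}

```text
time: 34.6
tcp_pos: [467.5, -32.5, 204.3]
tcp_rot: [-3.139, -0.001, 1.606]
wrist_force: [1.2, 0.1, -0.3]
finger_gap: 57.9
```

>>> {"name": "jog_arm", "arguments": {"commands": [3.7, -0.2, 0.6, 0, 0, 0.5, 3.7, -0.2, 0.65, 0, 0, 0.5, 3.75, -0.3, 0.6, 0, 0, 0.5, 3.7, -0.3, 0.6, 0, 0, 0.5, 0, 0, 0, 0, 0, 0]}}

```text
time: 35.1
tcp_pos: [453.3, 117.4, 179.3]
tcp_rot: [-3.137, -0.001, 1.576]
wrist_force: [0.5, -0.9, -0.1]
finger_gap: 57.7
```

>>> {"name": "jog_arm", "arguments": {"commands": [0, 0, 0, 0, 0, 0, 0, 0, 0, 0, 0, 0, 0, 0, 0, 0, 0, 0, 0, 0, 0, 0, 0, 0, 0, 0, 0, 0, 0, 0]}}

```text
time: 35.6
tcp_pos: [455.1, 113.8, 181.3]
tcp_rot: [3.142, 0.0, 1.571]
wrist_force: [0.8, -0.3, -0.6]
finger_gap: 57.9
```

```bash
python3 - <<'E'
from rig import *
from h import *
from plan import plan
p=grab_frame("side"); crop(p["img"],220,110,340,245,5,'pics/s13.png');cv2.imwrite('pics/s13r.png',p["img"])
p=grab_frame("top"); crop(p["img"],230,120,470,260,3,'pics/t13.png');cv2.imwrite('pics/t13r.png',p["img"])
plan([(454.8,114.5,102,90,4)])
E
```

```text
now [455.1 114.  181.3] [180.   0.  90.] gap 58.0 F [-0.7  0.6  0.6] t 35.7
0,0,2,0,0,0, 0,0,1.95,0,0,0, 0.05,0,2,0,0,0, 0,-0.05,2,0,0,0
end [454.6 114.5 101.8] 90.0
```

View pics/s13.png

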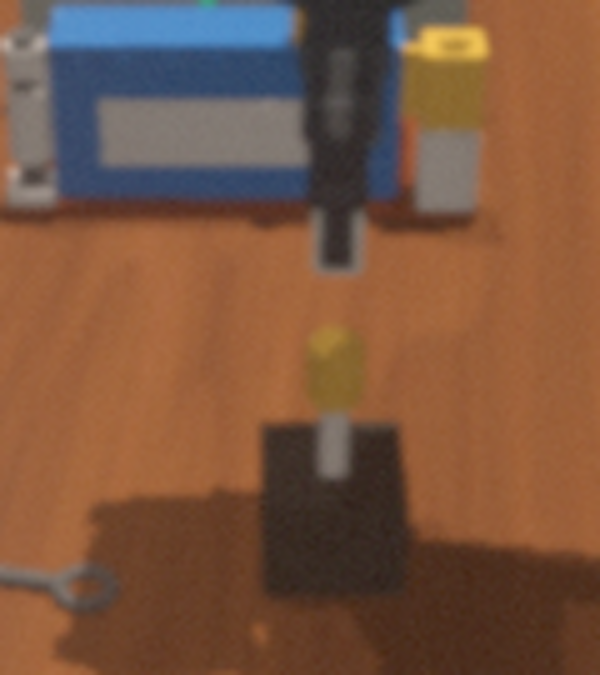

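View pics/t13.png

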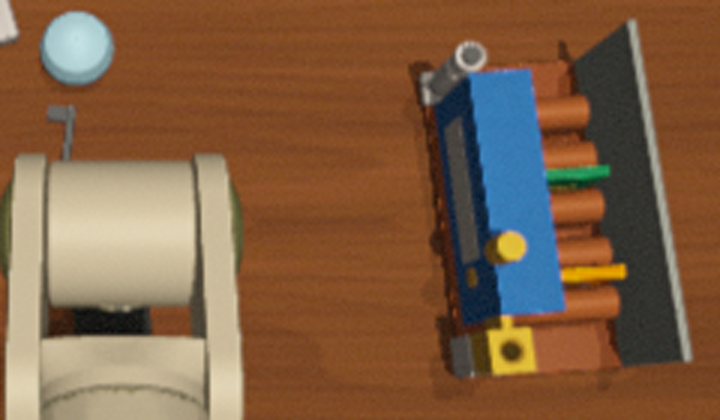

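>>> {"name": "jog_arm", "arguments": {"commands": [0, 0, 2, 0, 0, 0, 0, 0, 2, 0, 0, 0, 0, 0, 2, 0, 0, 0, 0.05, 0, 1, 0, 0, 0, 0, 0, 0.9, 0, 0, 0]}}

```text
time: 36.2
tcp_pos: [455.1, 114.7, 102.0]
tcp_rot: [3.142, 0.0, 1.572]
wrist_force: [-0.2, 0.2, 1.1]
finger_gap: 57.5
```

>>> {"name": "jog_arm", "arguments": {"commands": [0, 0, 0, 0, 0, 0, 0, 0, 0, 0, 0, 0, 0, 0, 0, 0, 0, 0, 0, 0, 0, 0, 0, 0]}}

```text
time: 36.6
tcp_pos: [455.3, 114.8, 102.9]
tcp_rot: [3.14, 0.0, 1.572]
wrist_force: [-1.0, 0.1, -0.5]
finger_gap: 57.5
```

>>> {"name": "jog_arm", "arguments": {"commands": [0, 0, 0, 0, 0, 0, 0, 0, 0, 0, 0, 0, 0, 0, 0, 0, 0, 0, 0, 0, 0, 0, 0, 0, 0, 0, 0, 0, 0, 0], "grip": -1, "force": 40}}

```text
time: 37.1
tcp_pos: [455.2, 114.8, 102.6]
tcp_rot: [3.141, -0.0, 1.572]
wrist_force: [-0.1, -0.2, 3.5]
finger_gap: 25.2
```

>>> {"name": "jog_arm", "arguments": {"commands": [0, 0, 0, 0, 0, 0, 0, 0, 0, 0, 0, 0, 0, 0, 0, 0, 0, 0, 0, 0, 0, 0, 0, 0]}}

```text
time: 37.5
tcp_pos: [455.2, 114.8, 102.6]
tcp_rot: [3.141, -0.0, 1.572]
wrist_force: [-0.9, 0.2, 4.6]
finger_gap: 24.8
```

```bash
python3 - <<'E'
from rig import *
from h import *
t=cv2.imread('pics/t13r.png'); s=cv2.imread('pics/s13r.png')
crop(t,385,220,420,250,16,'pics/t14.png'); crop(s,295,105,325,160,10,'pics/s14.png')
E
```

```text
(no output)
```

View pics/t14.png

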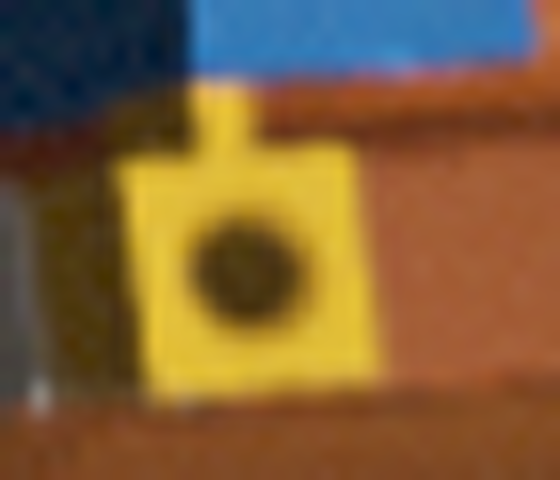

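View pics/s14.png

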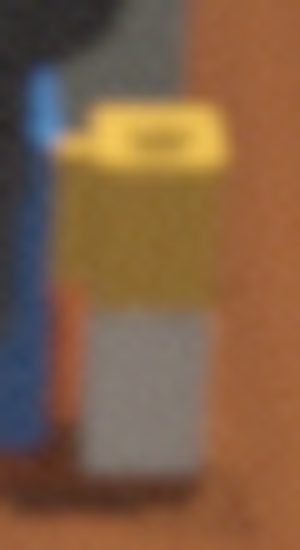

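```bash
python3 - <<'E'
from h import *
cam=load();T=cam['top'];S=cam['side']
f=lambda o,s,p:[np.array(o)+(np.array(p)+.5)/s-.5]
for z in (114,118):
  print(z,'top',back(T,f((385,220),16,(250,271)),z).round(1),'side',back(S,f((295,105),10,(160,138)),z).round(1))
yaw=np.radians(-86.12); B=box(yaw,(536.48,-284.),[(-68,-130,62)]); print('lk',B.round(1))
# predicted side/ top square corners at z=118
C=box(yaw,(536.48,-284.),[(-68+a,-130+b,118) for a,b in((-18,18),(18,18),(18,-18),(-18,-18))])
print(((proj(T,C)-(385,220)+.5)*16-.5).round(0).tolist(),((proj(S,C)-(295,105)+.5)*10-.5).round(0).tolist())
E
```

```text
114 top [[ 403.  -225.8  114. ]] side [[ 400.8 -232.4  114. ]]
118 top [[ 402.8 -224.3  118. ]] side [[ 401.  -224.2  118. ]]
lk [[ 402.2 -225.    62. ]]
[[126.0, 170.0], [351.0, 153.0], [384.0, 381.0], [157.0, 398.0]] [[99.0, 163.0], [93.0, 110.0], [212.0, 111.0], [221.0, 164.0]]
```

>>> {"name": "jog_arm", "arguments": {"commands": [0, 0, -1, 0, 0, 0, 0, 0, -2.5, 0, 0, 0, 0, 0, -4, 0, 0, 0, 0, 0, -4.5, 0, 0, 0, 0, 0, -2.5, 0, 0, 0]}}

```text
time: 38.0
tcp_pos: [455.3, 114.8, 250.8]
tcp_rot: [3.138, 0.0, 1.572]
wrist_force: [1.0, -0.2, -2.0]
finger_gap: 24.9
```

>>> {"name": "jog_arm", "arguments": {"commands": [0, 0, 0, 0, 0, 0, 0, 0, 0, 0, 0, 0, 0, 0, 0, 0, 0, 0, 0, 0, 0, 0, 0, 0]}}

```text
time: 38.4
tcp_pos: [454.5, 114.7, 246.0]
tcp_rot: [-3.139, 0.0, 1.572]
wrist_force: [-0.1, -0.0, -2.8]
finger_gap: 25.1
```

```bash
python3 - <<'E'
from plan import *
from rig import *
from h import *
p=grab_frame("side"); crop(p["img"],220,110,340,245,5,'pics/s15.png');cv2.imwrite('pics/s15r.png',p["img"])
plan([(402.5,-224.7,247,90,10)],start=(455.2,114.8,247.6,90.05))
s=observe();print(s["tcp_pos"],s["finger_gap"])
E
```

```text
-3.4,-0.55,0,0,0,0, -3.4,-0.5,0,0,0,0, -3.4,-0.55,0,0,0,0, -3.4,-0.5,0,0,0,0, -3.35,-0.55,0.05,0,0,0
-3.4,-0.55,0,0,0,0, -3.4,-0.5,0,0,0,0, -3.4,-0.55,0,0,0,0, -3.4,-0.5,0,0,0,0, -3.4,-0.55,0,0,0,0
end [ 402.5 -224.7  247.1] 90.0
[454.62884669 114.76318987 246.2452164 ] 24.595737538497133
```

View pics/s15.png

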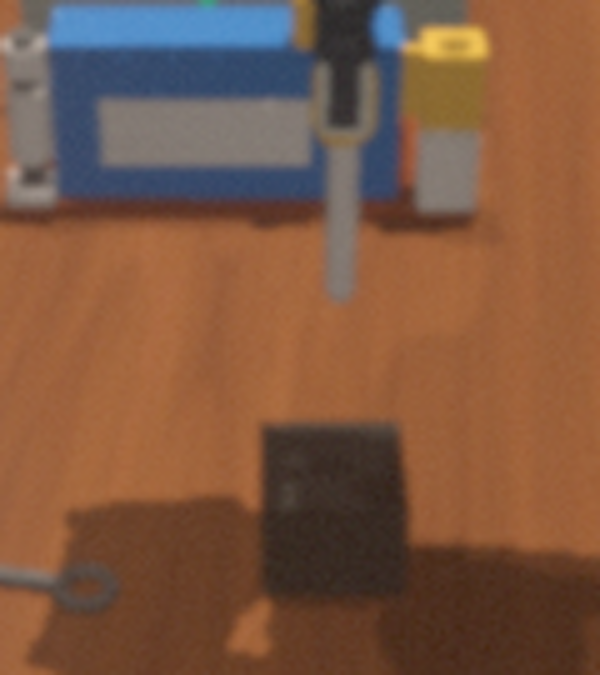

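>>> {"name": "jog_arm", "arguments": {"commands": [-3.4, -0.55, 0, 0, 0, 0, -3.4, -0.5, 0, 0, 0, 0, -3.4, -0.55, 0, 0, 0, 0, -3.4, -0.5, 0, 0, 0, 0, -3.35, -0.55, 0, 0, 0, 0]}}

```text
time: 38.95
tcp_pos: [428.1, -56.0, 246.8]
tcp_rot: [-3.141, -0.0, 1.572]
wrist_force: [0.1, -0.0, -1.8]
finger_gap: 24.6
```

>>> {"name": "jog_arm", "arguments": {"commands": [-3.4, -0.55, 0, 0, 0, 0, -3.4, -0.5, 0, 0, 0, 0, -3.4, -0.55, 0, 0, 0, 0, -3.4, -0.5, 0, 0, 0, 0, -3.4, -0.55, 0, 0, 0, 0]}}

```text
time: 39.45
tcp_pos: [401.8, -226.1, 246.7]
tcp_rot: [-3.141, -0.001, 1.572]
wrist_force: [-0.5, -0.8, -2.3]
finger_gap: 24.8
```

>>> {"name": "jog_arm", "arguments": {"commands": [0, 0, 1, 0, 0, 0, 0, 0, 1, 0, 0, 0, 0, 0, 0, 0, 0, 0, 0, 0, 0, 0, 0, 0, 0, 0, 0, 0, 0, 0]}}

```text
time: 39.95
tcp_pos: [402.7, -224.2, 227.7]
tcp_rot: [3.141, 0.0, 1.573]
wrist_force: [0.3, 0.3, -1.9]
finger_gap: 24.4
```

>>> {"name": "jog_arm", "arguments": {"commands": [0, 0, 0, 0, 0, 0, 0, 0, 0, 0, 0, 0, 0, 0, 0, 0, 0, 0, 0, 0, 0, 0, 0, 0, 0, 0, 0, 0, 0, 0]}}

```text
time: 40.45
tcp_pos: [402.4, -224.8, 227.3]
tcp_rot: [3.142, 0.0, 1.572]
wrist_force: [-0.6, 0.6, -1.8]
finger_gap: 24.7
```

```bash
python3 - <<'E'
from rig import *
from h import *
cam=load();S=cam['side'];T=cam['top']
s=observe();P=s["tcp_pos"];print(P,np.degrees(s["tcp_rot"]))
zt=P[2]-94.6
p=grab_frame("side"); crop(p["img"],285,70,335,160,7,'pics/s16.png');im=p["img"].astype(float);cv2.imwrite('pics/s16r.png',p["img"])
p=grab_frame("top"); crop(p["img"],360,180,460,260,8,'pics/t16.png');cv2.imwrite('pics/t16r.png',p["img"])
A=[(P[0]+dx,P[1]+7,z) for z in(zt+60,zt+40,zt+20,zt+5) for dx in(7,-7)]
q=proj(S,[(P[0]+dx,P[1],z) for z in(zt+60,zt+40,zt+20,zt+5) for dx in(7,-7)]); print(q.round(2).tolist())
for v in q[::2,1]: print(int(v),[int(x) for x in im[int(v),295:325].mean(1)])
print('hole',proj(S,[(402.2,-224.7,118)]).round(2), 'tip',proj(S,[(P[0],P[1],zt)]).round(2))
E
```

```text
[ 402.36688275 -224.76231329  227.3173127 ] [1.79996065e+02 6.54708774e-04 9.00567716e+01]
[[309.15, 94.66], [314.01, 94.79], [308.77, 101.12], [313.58, 101.26], [308.39, 107.45], [313.16, 107.6], [308.12, 112.13], [312.85, 112.28]]
94 [69, 67, 70, 67, 68, 72, 69, 69, 68, 67, 71, 67, 71, 76, 87, 106, 119, 123, 117, 102, 81, 59, 55, 55, 53, 56, 64, 78, 101, 110]
101 [98, 97, 97, 98, 98, 96, 97, 95, 95, 94, 93, 95, 95, 97, 104, 113, 120, 121, 112, 92, 79, 73, 72, 72, 72, 68, 71, 71, 69, 69]
107 [95, 96, 96, 96, 95, 96, 94, 97, 94, 97, 95, 93, 97, 100, 108, 116, 120, 119, 114, 109, 105, 105, 102, 102, 105, 107, 104, 107, 106, 105]
112 [106, 103, 103, 98, 91, 92, 96, 94, 96, 99, 96, 93, 96, 100, 105, 116, 119, 114, 109, 106, 103, 104, 100, 103, 104, 106, 104, 109, 105, 105]
hole [[310.16 118.26]] tip [[310.38 113.75]]
```

View pics/s16.png

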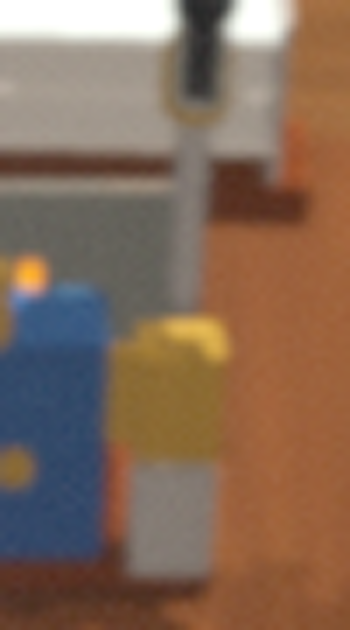

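View pics/t16.png

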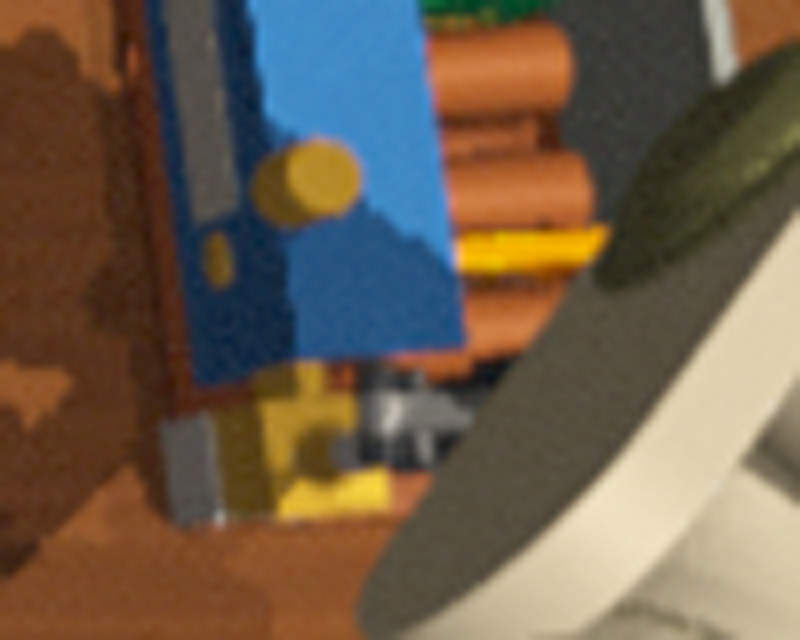

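>>> {"name": "jog_arm", "arguments": {"commands": [0, 0, 1, 0, 0, 0, 0, 0, 0.3, 0, 0, 0, 0, 0, 0.3, 0, 0, 0, 0, 0, 0.3, 0, 0, 0, 0, 0, 0, 0, 0, 0]}}

```text
time: 41.05
tcp_pos: [402.2, -224.7, 207.9]
tcp_rot: [-3.141, -0.0, 1.572]
wrist_force: [-0.2, 1.0, -1.5]
finger_gap: 24.8
```

>>> {"name": "jog_arm", "arguments": {"commands": [0, 0, 0.3, 0, 0, 0, 0, 0, 0.3, 0, 0, 0, 0, 0, 0, 0, 0, 0]}}

```text
time: 41.35
tcp_pos: [402.2, -224.7, 201.9]
tcp_rot: [-3.141, -0.0, 1.572]
wrist_force: [0.1, -0.7, -2.1]
finger_gap: 24.8
```

```bash
python3 - <<'E'
from rig import *
from h import *
p=grab_frame("side"); crop(p["img"],285,70,335,160,7,'pics/s17.png')
s=observe();print(s["tcp_pos"],s["wrist_force"])
E
```

```text
[ 402.29500014 -224.72711283  202.13290839] [ 0.16591109  0.07339947 -1.40433372]
```

View pics/s17.png

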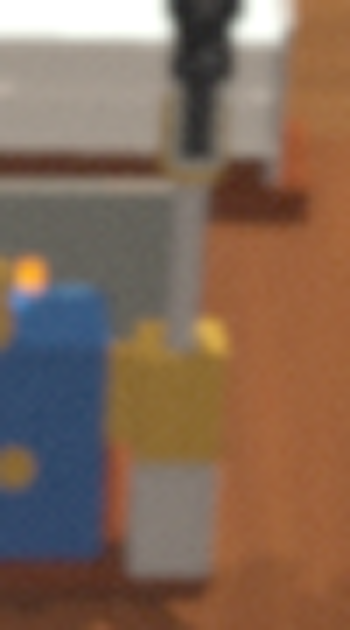

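The tip has entered the door knuckle with no resistance. Continuing down.

>>> {"name": "jog_arm", "arguments": {"commands": [0, 0, 0.6, 0, 0, 0, 0, 0, 0.6, 0, 0, 0, 0, 0, 0.6, 0, 0, 0, 0, 0, 0.6, 0, 0, 0, 0, 0, 0.6, 0, 0, 0]}}

```text
time: 41.9
tcp_pos: [402.3, -224.7, 171.7]
tcp_rot: [-3.141, -0.0, 1.572]
wrist_force: [-0.2, 0.3, -1.9]
finger_gap: 25.0
```

>>> {"name": "jog_arm", "arguments": {"commands": [0, 0, 0.3, 0, 0, 0, 0, 0, 0.3, 0, 0, 0, 0, 0, 0.3, 0, 0, 0, 0, 0, 0.3, 0, 0, 0, 0, 0, 0, 0, 0, 0]}}

```text
time: 42.4
tcp_pos: [402.2, -224.7, 160.0]
tcp_rot: [-3.141, -0.0, 1.572]
wrist_force: [0.2, 0.8, -1.3]
finger_gap: 24.4
```

>>> {"name": "jog_arm", "arguments": {"commands": [0, 0, 0.3, 0, 0, 0, 0, 0, 0.3, 0, 0, 0, 0, 0, 0.3, 0, 0, 0, 0, 0, 0, 0, 0, 0]}}

```text
time: 42.8
tcp_pos: [402.2, -224.6, 150.9]
tcp_rot: [-3.141, -0.001, 1.572]
wrist_force: [-0.3, -0.6, -1.2]
finger_gap: 24.6
```

>>> {"name": "jog_arm", "arguments": {"commands": [0, 0, 0.5, 0, 0, 0, 0, 0, 0.5, 0, 0, 0, 0, 0, 0.5, 0, 0, 0, 0, 0, 0.5, 0, 0, 0, 0, 0, 0, 0, 0, 0]}}

```text
time: 43.3
tcp_pos: [402.1, -224.5, 130.5]
tcp_rot: [-3.141, -0.001, 1.572]
wrist_force: [0.4, -0.7, -2.0]
finger_gap: 24.9
```

>>> {"name": "jog_arm", "arguments": {"commands": [0, 0, 0.2, 0, 0, 0, 0, 0, 0.1, 0, 0, 0, 0, 0, 0, 0, 0, 0]}}

```text
time: 43.6
tcp_pos: [402.3, -224.8, 128.3]
tcp_rot: [-3.142, 0.0, 1.572]
wrist_force: [-0.5, -1.2, -1.9]
finger_gap: 24.7
```

>>> {"name": "jog_arm", "arguments": {"commands": [0, 0, 0.1, 0, 0, 0, 0, 0, 0, 0, 0, 0]}}

```text
time: 43.8
tcp_pos: [402.3, -224.8, 127.3]
tcp_rot: [3.142, 0.0, 1.572]
wrist_force: [-0.1, 0.0, -1.7]
finger_gap: 24.6
```

>>> {"name": "jog_arm", "arguments": {"commands": [0, 0, 0.1, 0, 0, 0, 0, 0, 0, 0, 0, 0]}}

```text
time: 44.0
tcp_pos: [402.4, -224.9, 126.6]
tcp_rot: [3.141, 0.0, 1.572]
wrist_force: [-0.4, 1.3, 2.1]
finger_gap: 24.7
```

>>> {"name": "jog_arm", "arguments": {"commands": [0, 0, 0, 0, 0, 0, 0, 0, 0, 0, 0, 0, 0, 0, 0, 0, 0, 0, 0, 0, 0, 0, 0, 0], "grip": 0.2}}

```text
time: 44.4
tcp_pos: [402.4, -224.8, 126.3]
tcp_rot: [3.141, 0.0, 1.572]
wrist_force: [0.7, -0.1, -0.4]
finger_gap: 51.2
```

>>> {"name": "jog_arm", "arguments": {"commands": [0, 0, -1.5, 0, 0, 0, 0, 0, -4, 0, 0, 0, 0, 0, -5, 0, 0, 0, 0, 0, -3, 0, 0, 0, 0, 0, 0, 0, 0, 0]}}

```text
time: 44.9
tcp_pos: [403.4, -225.7, 265.2]
tcp_rot: [3.136, 0.006, 1.572]
wrist_force: [-0.2, -0.4, -0.8]
finger_gap: 51.2
```

>>> {"name": "jog_arm", "arguments": {"commands": [4, 0, 0, 0, 0, 0, 4, 0, 0, 0, 0, 0, 4, 0, 0, 0, 0, 0, 4, 0, 0, 0, 0, 0, 4, 0, 0, 0, 0, 0]}}

```text
time: 45.4
tcp_pos: [401.6, -23.2, 260.5]
tcp_rot: [-3.141, -0.0, 1.571]
wrist_force: [0.7, -0.3, -0.2]
finger_gap: 51.3
```

>>> {"name": "jog_arm", "arguments": {"commands": [4, 0, 0, 0, 0, 0, 4, 0, 0, 0, 0, 0, 0, 0, 0, 0, 0, 0, 0, 0, 0, 0, 0, 0, 0, 0, 0, 0, 0, 0]}}

```text
time: 45.9
tcp_pos: [402.1, 54.5, 260.8]
tcp_rot: [-3.141, 0.0, 1.571]
wrist_force: [-0.2, 0.6, 0.1]
finger_gap: 51.1
```

```bash
python3 - <<'E'
from rig import *
from h import *
p=grab_frame("side"); crop(p["img"],200,80,340,180,5,'pics/s18.png');cv2.imwrite('pics/s18f.png',cv2.resize(p["img"],(800,600)))
p=grab_frame("top"); crop(p["img"],360,115,470,255,4,'pics/t18.png')
s=observe();print(s["tcp_pos"],s["wrist_force"],s["time"])
E
```

```text
[402.13424079  54.24386767 261.00901752] [-0.51587108 -0.21439     0.20632191] 46.0
```

View pics/s18.png

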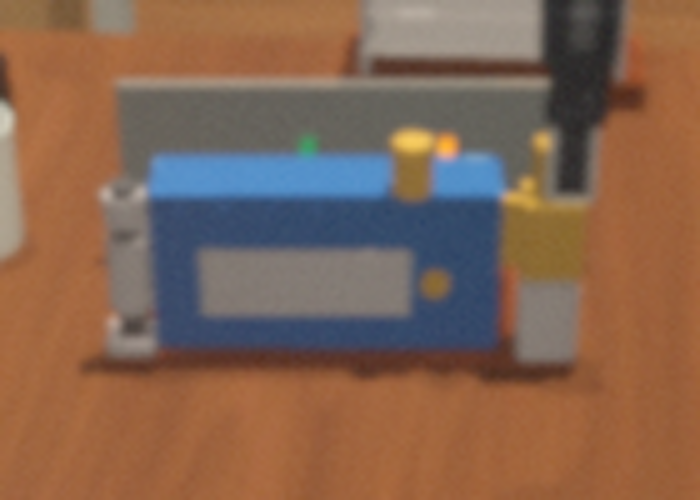

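View pics/t18.png

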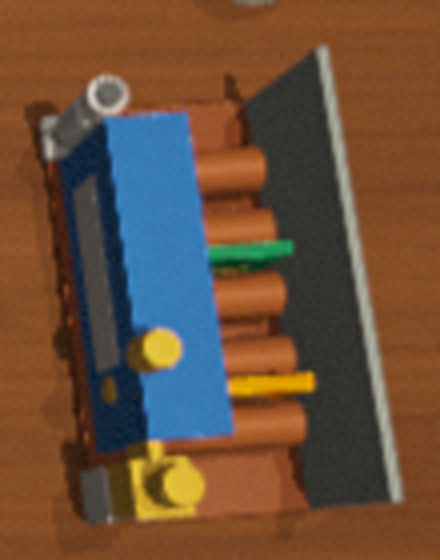

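View pics/s18f.png

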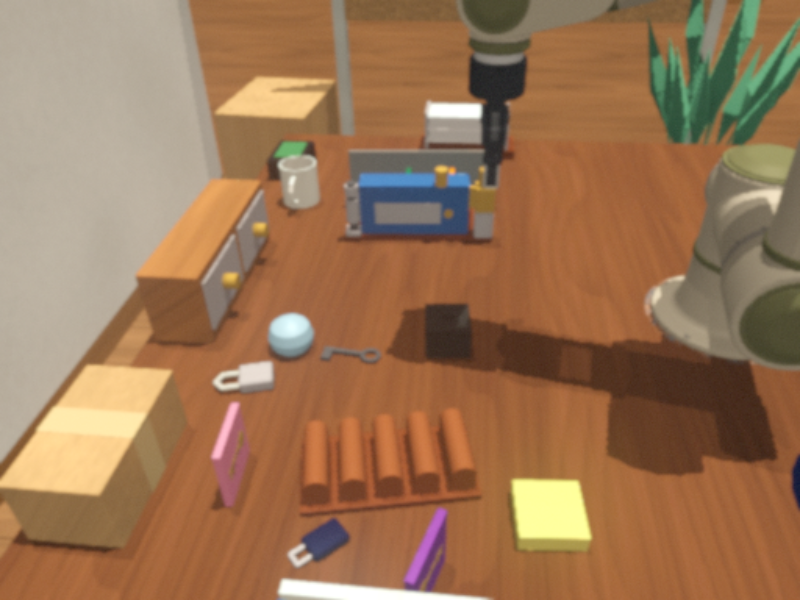

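>>> {"name": "jog_arm", "arguments": {"commands": [0, 4, 0, 0, 0, 0, 0, 4, 0, 0, 0, 0, 0, 4, 0, 0, 0, 0, 0, 3, 0, 0, 0, 0, 0, 0, 0, 0, 0, 0]}}

```text
time: 46.5
tcp_pos: [554.3, 53.9, 259.7]
tcp_rot: [-3.14, -0.0, 1.57]
wrist_force: [-0.6, -0.1, -0.5]
finger_gap: 51.2
```

>>> {"name": "jog_arm", "arguments": {"commands": [0, 0, 0, 0, 0, 0, 0, 0, 0, 0, 0, 0, 0, 0, 0, 0, 0, 0, 0, 0, 0, 0, 0, 0, 0, 0, 0, 0, 0, 0]}}

```text
time: 47.0
tcp_pos: [551.8, 55.4, 261.6]
tcp_rot: [3.141, 0.0, 1.572]
wrist_force: [0.5, 0.4, -0.4]
finger_gap: 51.5
```

```bash
python3 - <<'E'
from rig import *
from h import *
cam=load();T=cam['top'];S=cam['side']
p=grab_frame("side"); crop(p["img"],285,80,335,165,8,'pics/s19.png')
p=grab_frame("top"); crop(p["img"],375,190,425,250,10,'pics/t19.png')
yaw=np.radians(-86.12)
pr=lambda c,P:proj(c,[P])[0]
for z in(118,152): print(z,'top crop',((pr(T,(402.2,-224.9,z))-(375,190)+.5)*10-.5).round(0),'side crop',((pr(S,(402.2,-224.9,z))-(285,80)+.5)*8-.5).round(0))
K=box(yaw,(536.48,-284.),[(-68,-45,152)])[0]
print('knob if shut',K.round(1),'top crop',((pr(T,K)-(375,190)+.5)*10-.5).round(0))
print(observe()["tcp_pos"])
E
```

```text
118 top crop [259. 472.] side crop [205. 309.]
152 top crop [308. 464.] side crop [210. 225.]
knob if shut [ 487.  -219.2  152. ] top crop [260. 121.]
[551.92177457  55.40383009 261.45527094]
```

View pics/s19.png

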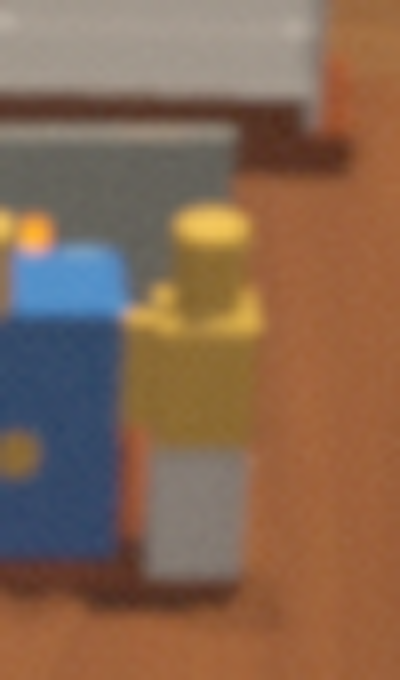

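```bash
python3 - <<'E'
from rig import *
from h import *
cam=load();T=cam['top'];S=cam['side']
im=cv2.imread('pics/t19.png')
hsv=cv2.cvtColor(im,cv2.COLOR_BGR2HSV)
m=cv2.inRange(hsv,(20,120,195),(35,255,255))
n,l,st,ce=cv2.connectedComponentsWithStats(m)
for i in range(1,n):
    if st[i,4]>800:
        c=ce[i]; uv=np.array((375,190))+(c+.5)/10-.5
        b=back(T,[uv],152)[0]; print(st[i].tolist(),c.round(0),b.round(1), 'door angle if knob',round(np.radians(183.88)-np.arctan2(b[1]+207.36,b[0]-661.58)%(2*np.pi),4))
s=observe(); print(s["wrist_force"],s["finger_gap"],s["time"])
E
```

```text
[213, 76, 87, 88, 5836] [256. 120.] [ 487.2 -218.2  152. ] door angle if knob 0.0056
[430, 195, 70, 39, 2365] [466. 215.] [ 463.2 -268.3  152. ] door angle if knob -0.2306
[224, 358, 31, 45, 1011] [239. 377.] [ 423.5 -209.6  152. ] door angle if knob 0.0583
[181, 395, 180, 151, 12835] [282. 474.] [ 399.8 -218.3  152. ] door angle if knob 0.0259
[-0.55689403 -0.44451814  0.43123833] 51.28472011009107 47.1
```

```bash
python3 - <<'E'
from rig import close_job
print(close_job())
E
```

```text
the job is handed in; nothing more can be done
None
```

The job is done and handed in at about 47 s of the 210 s allowed. The hand-in reports no verdict, so what follows is from my own checks.

**What I did:** I swung the door open by its knob to about 1.5 rad. Only two key plates were present: the orange one went into the bay slot at y = -67.5 mm and the green one into the slot at y = +22.5 mm. I then pushed the door shut against its stop, took the pin from its stand and lowered it through both knuckles until its head touched. I released it and moved the arm clear. I did not touch the pink and purple look-alikes or the bystanders.

**Last checks:**
- **Door:** the knob's position in the final top view gives an angle of about 0.006 rad. An estimate by eye from another picture gave about 0.012 rad. Both are under the 0.03 limit.
- **Pin:** in the side view its head is centred on the knuckle at the expected seated height. Contact came at the expected height with about 4 N.
- **Plates:** before the door was shut, both stood upright in their slots, and their top edges still showed as before afterwards.
- **Robot:** it touches nothing, with wrist force near zero.

**Not verified or different:**
- The last close-up of the top view could not be opened because the picture limit was reached, so I checked it by pixel measurement instead.
- The caddy had shifted a few centimetres by the end with the robot not near it, which looks like the announced knock. Both plates were already out of it by then.

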